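# Clear the jam at the bottle feed and unhitch its tow arm

### The job

The bottle feed on the lab bench has jammed. First stand the toppled bottle upright again in its lane, between the bottles that stand there, and let go of it, without knocking those over. Then unhitch the feed's tow arm: pull the latch tab on the coupler sideways, away from the coupler, against its spring, lift the coupler end of the arm off the ball to about 85 mm above where it sat, and finish holding it raised there with the gripper; nothing else on the bench is to be shifted or knocked over.

Things in the scene. Friction and masses are not known exactly. Their poses are not given: they have to be found in the camera images.
- drive: the feed's drive unit, fixed: base plate 120 (x) x 395 (y) x 12 mm, origin on the bench surface. Along its own y: grey motor housing (y -238 to -162 mm, 134 mm high), hinge of the tow arm (axis along own x at y = -130, z = 75 mm), carriage with a steel ball stud (ball 26 mm, centre at y = +120, z = 70 mm) under the coupler
- tow_arm (a joint): hinge angle of the dark steel tow arm: 0 = level, coupler seated on the ball; grows as the coupler end (+y end of the drive unit) rises; limit 0.8 rad. About 0.5 kg, falls back when let go. Bar 26 mm wide, 18 mm tall, 250 mm from hinge axis to coupler centre
- coupler_top (a point): top centre of the coupler, the 44 x 44 mm square cup at the free end of the tow arm that covers the ball; 91 mm above the bench when seated; axes as the drive unit's when the arm is level
- latch (a joint): travel of the coupler's spring latch (m): 0 = locked, its bolt under the ball stud's flange, and the arm cannot be lifted. Slides along the drive unit's +x, away from the robot; free from 0.009, stop at 0.016. Spring 5 N at 0, 9 N at the stop; springs back when let go. With the coupler off the ball it may be in or out
- latch_grip (a point): middle of the latch tab's grip: upright steel tab on the coupler's +x side, 10 mm thick (own x), 26 mm wide (y), top 25 mm above this point, coupler top 31 mm below it. 122 mm above the bench at the start; 250 mm in y and 47 mm in z from the hinge axis; moves with latch and arm, which can be lifted by it. x: pull direction; y: from hinge to coupler
- lane: shallow aluminium bottle lane, fixed, 72 (x) x 420 (y) mm, floor 4 mm above the bench, two curbs along its length 54 mm apart, 8 mm wide, tops 9 mm above the bench. Origin: middle, on the bench surface; y runs along the lane, x across
- tipped_mid (a point): toppled bottle, lying along the lane, cap towards the lane's +y, axis 25 mm above the bench: square amber bottle, 42 x 42 mm, 100 mm tall (body 72, blue cap 33 mm diameter), 0.13 kg; point at its centre, half-way up; z axis from foot to cap. Standing, this point is 54 mm above the bench. Next bottles' centres: 45 to 100 mm behind its foot, 100 to 165 mm beyond its cap
- tipped: the same toppled bottle; origin at the centre of its foot
- bottle_a_mid (a point): standing bottle at the lane's -y end: square amber bottle, 42 x 42 mm, 100 mm tall (body 72, blue cap 33 mm diameter), 0.13 kg; point at its centre, half-way up; z axis from foot to cap
- bottle_b_mid (a point): standing bottle next to it, on the foot side of the toppled one: square amber bottle, 42 x 42 mm, 100 mm tall (body 72, blue cap 33 mm diameter), 0.13 kg; point at its centre, half-way up; z axis from foot to cap
- bottle_c_mid (a point): standing bottle near the lane's +y end, on the cap side of the toppled one: square amber bottle, 42 x 42 mm, 100 mm tall (body 72, blue cap 33 mm diameter), 0.13 kg; point at its centre, half-way up; z axis from foot to cap
- beaker: bystander: open glass beaker, 72 mm diameter, 85 mm tall, origin under its centre
- wash_bottle: bystander: white wash bottle, 60 mm diameter, 165 mm tall with its spout, origin under its centre
- spatula: bystander: steel lab spoon 170 mm long, lying on the bench
- dish: bystander: glass dish, 90 mm diameter, 18 mm tall, origin under its centre
There are look-alikes about, which are no part of the job. What is shaped like the tipped but red is not meant. What is shaped like the part that bears bottle_c_mid but yellow is not meant.

How it is judged:
On the way, in this order (a step that is already met when the one before it is completed fails the run):
1. the toppled bottle stands upright in the lane and is let go (x of tipped_mid in the frame of lane between -0.02 and 0.02 m and y of tipped_mid in the frame of lane between -0.2 and 0.2 m and z of tipped_mid in the frame of lane between 0.046 and 0.062 m and angle between tipped_mid's own z axis and vertical below 0.12 rad and contact force between the fingers and tipped below 0.1 N), for 0.3 s.
2. the latch is pulled out while the coupler still sits on the ball (value of joint latch above 0.009 m and value of joint tow_arm below 0.06 rad), for 0.1 s.
At the end, for the whole second after the job is handed in: the tow arm is held still by the fingers with its hinge at 0.20 to 0.55 rad (coupler about 50 to 130 mm above its seat); the once toppled bottle and its three neighbours stand in the lane, within 7 degrees of upright, on the lane floor, the bottle let go (all of step 1 and value of joint tow_arm between 0.2 and 0.55 rad and velocity of joint tow_arm between -0.1 and 0.1 rad/s and contact force between the fingers and tow_arm above 0.5 N and x of bottle_a_mid in the frame of lane between -0.02 and 0.02 m and y of bottle_a_mid in the frame of lane between -0.2 and 0.2 m and z of bottle_a_mid in the frame of lane between 0.046 and 0.062 m and angle between each of bottle_a_mid, bottle_b_mid, bottle_c_mid's own z axis and vertical below 0.12 rad and x of bottle_b_mid in the frame of lane between -0.02 and 0.02 m and y of bottle_b_mid in the frame of lane between -0.2 and 0.2 m and z of bottle_b_mid in the frame of lane between 0.046 and 0.062 m and x of bottle_c_mid in the frame of lane between -0.02 and 0.02 m and y of bottle_c_mid in the frame of lane between -0.2 and 0.2 m and z of bottle_c_mid in the frame of lane between 0.046 and 0.062 m); the arm keeps its last pose, push and grip.
It fails at once if a standing bottle of the lane is knocked over (angle between any of bottle_a_mid, bottle_b_mid, bottle_c_mid's own z axis and vertical above 0.6 rad).
It fails at once if beaker, wash bottle, spatula or dish is shifted by more than 40 mm or knocked over (distance of any of beaker, wash_bottle, spatula, dish from where it was at the start of the episode above 0.04 m or angle between any of beaker, wash_bottle, dish's own z axis and vertical above 0.6 rad).
It also fails if it takes over 51 s, if anything falls off the work surface, if the arm or the gripper's body presses on something with over 40 N, if the wrist force passes 120 N, or if a joint passes its speed limit or range.

### The arm

A 6-joint arm with a two-finger parallel gripper is mounted at the origin on the work surface. World frame = base frame: x ahead of the robot, y to its left, z up, the work surface at z = 0. Lengths are in m, angles in rad, forces in N, time in s.
With the tool pointing down it reaches from about 0.25 to 0.775 m from the base axis. Payload 4 kg.
Tool frame: the origin (TCP) lies midway between the tips of the shut fingers; the grasp point (between the pads) lies 19 mm behind it (robot.tcp_to_grasp is the distance from the TCP to the grasp point, in m); x points along the fingers, y is the direction in which the jaws open and shut, and the axes are right-handed (so a half turn about x gives the same grasp; the last joint's range is limited). The gripper opens to 94 mm and grips with 3 to 60 N. Pads are 16 mm wide; open, the fingers measure 119 mm over their backs; the gripper's body (75 mm by 177 mm) begins 78 mm behind the grasp point.
Start: joints at [-1.368, 0.087, 1.371, -0, 1.684, -0.103], TCP at [0.166, -0.525, 0.169] pointing down, gripper open.
Joint ranges: [-3.1, 3.1], [-0.76, 2.03], [0.27, 2.55], [-1.08, 4.22], [0.17, 2.65], [-2.57, 2.57]. Speed limits (rad/s): [2.79, 2.79, 3.14, 3.14, 3.14, 3.14].

### API

Orientations are given as [roll, pitch, yaw] about the fixed x, y, z axes, in that order (R = Rz(yaw) Ry(pitch) Rx(roll)).
In Python, from bench import robot gives the robot as it stands.
- The arm moves only by the tool send_rows, never from a script. Its argument "increments" is a list of rows, each a list of 5 numbers: the opening, from -1 (shut) to 1 (fully open), so that 0 is half open, then the shift along the tool's x, y, z in m, then the turn about the tool's x in rad. In form: [[hand, tx, ty, tz, roll], ...]. A call has 1 to 5 rows; each row is the pose to reach, as a shift and turn from the pose commanded when the call began, along the tool's axes at that moment; what a row does not reach only later rows make up. A row lasts 1/12 s, in which the tool goes at most 41.7 mm and 7.16 degrees, less where a joint would pass 70% of its speed; a pose out of reach is approached as far as the arm can. A call with a gripper value outside its range is refused whole. The fingers move at their own pace and stop on an object; the grip force is fixed at half the most. Time passes only in rows, so rows that repeat a pose let the fingers close. It gives the time, the measured TCP pose, the force and the opening at its end, in the units of the state.
- robot.get_obs(): the state, without advancing time (a new reading comes with each control period).
- robot.snapshot(name): name is "scene" or "top"; returns a dict with "image" (420x560x3 uint8, red, green, blue), "intrinsics" (3x3 intrinsics, pixels), "world_from_camera" (4x4, takes a point from camera to world coordinates). Camera axes: x right, y down, z forward; pixel columns grow to the right and rows downward; lengths in m; the calibration is good to about 2 mm. A picture is of the moment at which its call begins. There is no depth.
- robot.close_job(): hands the job in, once; it reports no verdict.
The state is a dict: "time": time; "joint_positions": joint angles; "qvel": joint speeds; "joint_torque": joint torques, N m; "tool_pos": TCP position; "ee_rot": TCP orientation; "wrist_force": force on the tool from outside, world axes, zero at the start; "wrist_torque": the same for the moment, N m; "width": finger opening in m.
Only numpy, scipy, OpenCV 4.12 (cv2) and the standard library are available. Lean on these libraries where they do the work, as an engineer would, in place of code of your own. Each camera call takes 0.05 s, during which the arm holds its last target.

## Working session

There is one attempt and no reset: what is moved stays moved. The work goes in short steps, Python scripts to look and compute and a tool call to move; the robot and the scene stay as the last step left them, time stands still between calls to the robot, and variables do not carry over. Pictures are saved under pics/ and viewed, and the job is handed in when it is done.

Besides the shell and the picture viewer there is one more tool, called after "Emit:" as name([rows], argument=value, ...), one row to a line, values as JSON. send_rows: Moves the arm, as the interface text tells. Its arguments: {"type":"object","properties":{"increments":{"type":"array"}},"required":["increments"]}

```bash
mkdir -p pics; ls; python3 - <<'E'
from bench import robot
import cv2,numpy as np
o=robot.get_obs(); print({k:np.round(v,3) for k,v in o.items()})
for n in ["scene","top"]:
    s=robot.snapshot(n); cv2.imwrite(f"pics/{n}0.png",cv2.cvtColor(s["image"],cv2.COLOR_RGB2BGR))
    print(n,np.round(s["intrinsics"],1).tolist(),np.round(s["world_from_camera"],4).tolist())
E
```

```text
pics
{'time': np.float64(0.0), 'joint_positions': array([-1.368,  0.088,  1.372,  0.   ,  1.684, -0.103]), 'qvel': array([-0.001,  0.   , -0.002, -0.001, -0.   , -0.001]), 'joint_torque': array([ 1.0000e-03, -3.4019e+01, -3.0243e+01,  7.2000e-02,  3.3000e-02,
       -0.0000e+00]), 'tool_pos': array([ 0.165, -0.524,  0.167]), 'ee_rot': array([-1.675,  1.569,  1.772]), 'wrist_force': array([ 0.08 ,  0.125, -0.714]), 'wrist_torque': array([0.031, 0.014, 0.021]), 'width': np.float64(0.094)}
scene [[534.8, 0.0, 285.7], [0.0, 534.8, 214.0], [0.0, 0.0, 1.0]] [[-0.7566, 0.5631, -0.3323, 0.9871], [0.6537, 0.662, -0.3667, 0.535], [0.0135, -0.4947, -0.869, 1.1565], [0.0, 0.0, 0.0, 1.0]]
top [[408.7, 0.0, 286.8], [0.0, 408.7, 211.8], [0.0, 0.0, 1.0]] [[0.0136, -0.9823, 0.1866, 0.3339], [-0.9999, -0.0139, -0.0005, 0.0792], [0.0031, -0.1866, -0.9824, 1.2941], [0.0, 0.0, 0.0, 1.0]]
```

View pics/scene0.png

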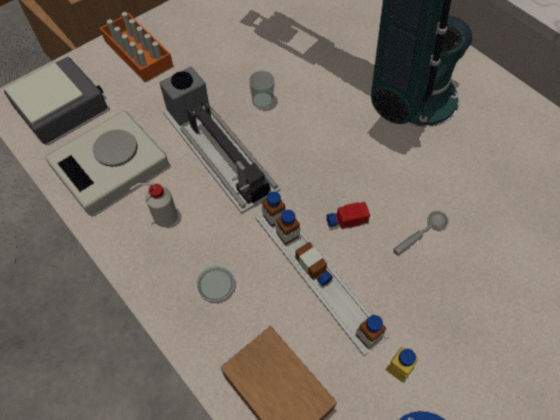

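View pics/top0.png

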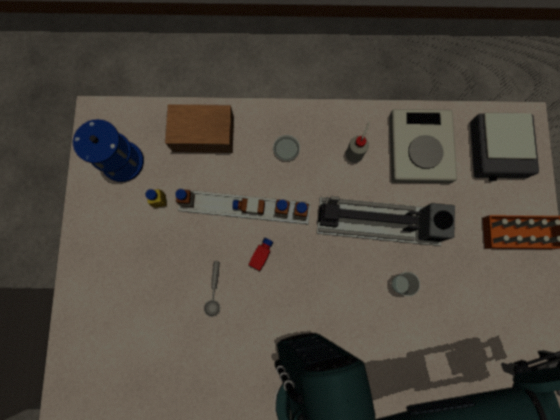

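```bash
cat > h.py <<'E'
import cv2,numpy as np
from bench import robot
def ray(s,u,v):
    K=s["intrinsics"];T=s["world_from_camera"]
    d=T[:3,:3]@np.linalg.solve(K,[u,v,1.]);return T[:3,3],d
def onz(s,u,v,z):
    o,d=ray(s,u,v);return o+d*(z-o[2])/d[2]
def proj(s,p):
    T=s["world_from_camera"];q=T[:3,:3].T@(np.array(p)-T[:3,3]);q=s["intrinsics"]@q;return q[:2]/q[2]
def tri(s1,p1,s2,p2):
    o1,d1=ray(s1,*p1);o2,d2=ray(s2,*p2);d1=d1/np.linalg.norm(d1);d2=d2/np.linalg.norm(d2)
    t=np.linalg.lstsq(np.c_[d1,-d2],o2-o1,rcond=None)[0];a=o1+t[0]*d1;b=o2+t[1]*d2
    return (a+b)/2,np.linalg.norm(a-b)
def crop(s,name,x0,y0,x1,y1,f):
    im=cv2.cvtColor(s["image"],cv2.COLOR_RGB2BGR)[y0:y1,x0:x1]
    im=cv2.resize(im,None,fx=f,fy=f,interpolation=cv2.INTER_CUBIC);im=cv2.convertScaleAbs(im,alpha=1.5,beta=15)
    cv2.imwrite("pics/"+name+".png",im)
E
python3 - <<'E'
from h import *
s=robot.snapshot("scene");t=robot.snapshot("top")
crop(t,"t1",170,180,330,240,5);crop(s,"s1",250,180,400,360,3.3);crop(s,"s2",150,60,290,210,4)
for n,c in (("scene",s),("top",t)):
    h=cv2.cvtColor(c["image"],cv2.COLOR_RGB2HSV)
    m=cv2.inRange(h,(105,120,50),(130,255,255))
    k,_,st,ce=cv2.connectedComponentsWithStats(m)
    for i in range(1,k):
        if st[i,4]>10: print(n,st[i],ce[i].round(1),onz(c,*ce[i],.104).round(3),onz(c,*ce[i],.03).round(3))
E
```

```text
scene [267 192  13  14 142] [273.  197.8] [0.579 0.039 0.104] [0.55  0.005 0.03 ]
scene [281 210  14  14 145] [287.5 216.3] [0.586 0.098 0.104] [0.557 0.067 0.03 ]
scene [327 214  10  12  86] [331.6 219.5] [0.515 0.169 0.104] [0.482 0.143 0.03 ]
scene [318 272  14  13 111] [324.6 277.8] [0.624 0.262 0.104] [0.598 0.243 0.03 ]
scene [367 316  16  16 190] [374.3 323.1] [0.614 0.401 0.104] [0.588 0.391 0.03 ]
scene [400 349  16  16 197] [407.1 356.7] [0.614 0.491 0.104] [0.588 0.488 0.03 ]
scene [400 412  44   8 240] [421.7 416.1] [0.675 0.585 0.104] [0.653 0.588 0.03 ]
top [  73  120   45   42 1359] [ 95.6 140.7] [0.773 0.667 0.104] [0.8   0.703 0.03 ]
top [119 134  23  42 148] [133.9 152.5] [0.737 0.546 0.104] [0.762 0.576 0.03 ]
top [146 190   9   9  66] [150.2 194. ] [0.609 0.487 0.104] [0.626 0.512 0.03 ]
top [176 190  10   9  69] [180.2 193.7] [0.61  0.398 0.104] [0.628 0.417 0.03 ]
top [233 200   5   8  32] [234.9 203.7] [0.582 0.233 0.104] [0.598 0.243 0.03 ]
top [277 200  10  10  76] [281.6 204.4] [0.582 0.094 0.104] [0.598 0.095 0.03 ]
top [297 203  10   9  75] [301.3 207.1] [0.575 0.036 0.104] [0.59  0.033 0.03 ]
top [264 239   8   6  31] [267.2 241.4] [0.471 0.135 0.104] [0.48  0.138 0.03 ]
```

View pics/t1.png

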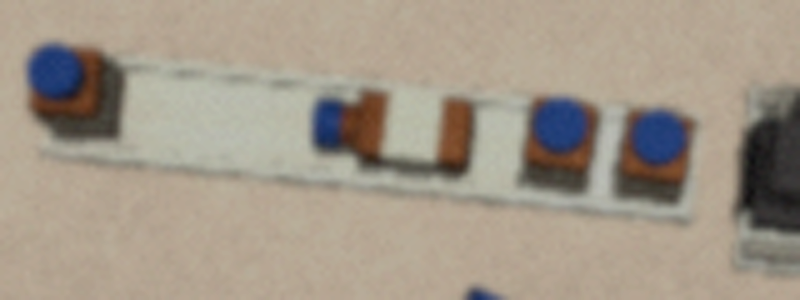

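View pics/s1.png

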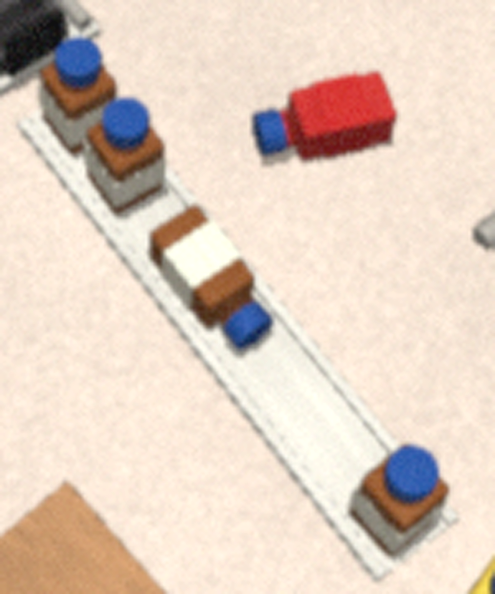

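View pics/s2.png

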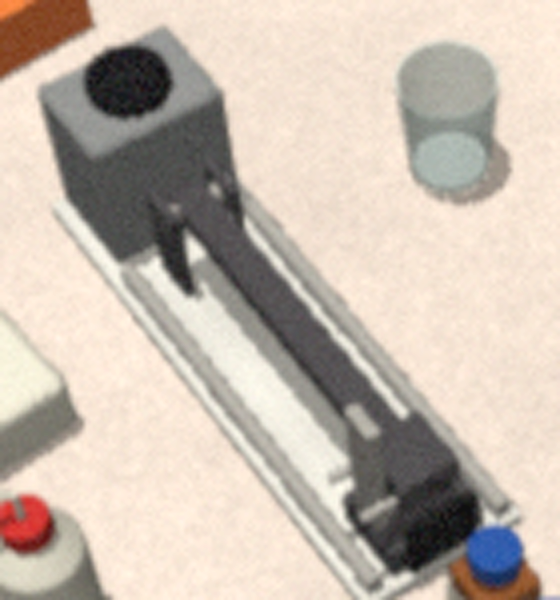

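```bash
cat >> h.py <<'E'
from scipy.spatial.transform import Rotation as Ro
def Rt():
    o=robot.get_obs();return np.array(o["tool_pos"]),Ro.from_euler("xyz",o["ee_rot"]).as_matrix()
def delta(p,jaw=None):
    q,R=Rt();d=R.T@(np.array(p)-q);a=0
    if jaw is not None:
        j=R.T@np.array([*jaw,0]);a=np.arctan2(j[2],j[1]);a=(a+np.pi/2)%np.pi-np.pi/2
    print("pos",q.round(4),"delta",d.round(4),"roll",round(a,4),"tooly",R[:,1].round(3),"toolz",R[:,2].round(3))
E
python3 - <<'E'
from h import *
s=robot.snapshot("scene");t=robot.snapshot("top")
print("tab",onz(s,150+363/4,60+415/4,.147))
# corners of toppled bottle from top crop
for u,v in [(362,93),(472,98),(358,162),(468,172)]: print(onz(t,170+u/5,180+v/5,.046).round(4))
print("captip",onz(t,170+314/5,180+122/5,.03).round(4))
for u,v in [(40,152),(690,218),(122,60),(690,118)]: print("lane",onz(t,170+u/5,180+v/5,.009).round(4))
delta([.45,-.1,.25],[.995,-.096])
E
```

```text
tab [ 0.59305084 -0.05805993  0.147     ]
[0.6112 0.2179 0.046 ]
[0.6089 0.1491 0.046 ]
[0.5672 0.2189 0.046 ]
[0.5619 0.1505 0.046 ]
captip [0.5955 0.2494 0.03  ]
lane [0.5778 0.4267 0.009 ]
lane [0.5409 0.0106 0.009 ]
lane [0.639  0.3777 0.009 ]
lane [0.6059 0.0108 0.009 ]
pos [ 0.1655 -0.5243  0.1682] delta [-0.0816 -0.319  -0.399 ] roll -1.1688 tooly [ 0.301 -0.954 -0.001] toolz [-0.954 -0.301 -0.   ]
```

Emit:
send_rows([
  [1,-0.04,0,0,0],
  [1,-0.06,-0.03,-0.03,-0.12],
  [1,-0.07,-0.05,-0.06,-0.24],
  [1,-0.08,-0.07,-0.09,-0.36],
  [1,-0.08,-0.09,-0.12,-0.48],
])

```text
time: 0.72
tool_pos: [0.254, -0.4022, 0.2516]
ee_rot: [1.276, 1.565, -1.075]
wrist_force: [-0.2, -0.5, 0.2]
width: 0.094
```

```bash
python3 - <<'E'
from h import *
delta([.50,.0,.25],[.996,-.09])
E
```

```text
pos [ 0.254  -0.4022  0.2516] delta [ 3.00e-04 -1.08e-01 -4.59e-01] roll -0.6899 tooly [ 0.711 -0.703  0.005] toolz [-0.703 -0.711  0.002]
```

Emit:
send_rows([
  [1,0,-0.01,-0.04,-0.12],
  [1,0,-0.02,-0.08,-0.24],
  [1,0,-0.03,-0.12,-0.36],
  [1,0,-0.04,-0.16,-0.48],
  [1,0,-0.05,-0.2,-0.6],
])

```text
time: 1.13
tool_pos: [0.3594, -0.2239, 0.2488]
ee_rot: [1.083, 1.57, -0.667]
wrist_force: [0.4, 0.5, -0.7]
width: 0.0941
```

```bash
python3 - <<'E'
from h import *
delta([.595,.245,.2],[.996,-.09])
E
```

```text
pos [ 0.3594 -0.2239  0.2488] delta [ 0.0487  0.148  -0.5034] roll -0.0894 tooly [ 0.984 -0.179  0.001] toolz [-0.179 -0.984  0.   ]
```

Emit:
send_rows([
  [1,0,0.01,-0.04,-0.09],
  [1,0,0.02,-0.08,-0.09],
  [1,0,0.03,-0.12,-0.09],
  [1,0.01,0.045,-0.16,-0.09],
  [1,0.02,0.06,-0.2,-0.09],
])

```text
time: 1.55
tool_pos: [0.4534, -0.0419, 0.2305]
ee_rot: [1.378, 1.568, -0.287]
wrist_force: [0.2, -0.7, -0.6]
width: 0.0942
```

```bash
python3 - <<'E'
from h import *
delta([.595,.253,.2],[.996,-.09])
E
```

```text
pos [ 0.4534 -0.0419  0.2305] delta [ 0.0306  0.113  -0.3069] roll -0.0045 tooly [ 0.996 -0.095  0.003] toolz [-0.095 -0.996  0.001]
```

Emit:
send_rows([
  [1,0,0.015,-0.035,0],
  [1,0,0.03,-0.07,0],
  [1,0,0.045,-0.11,0],
  [1,0.01,0.06,-0.15,0],
  [1,0.02,0.075,-0.19,0],
])

```text
time: 1.97
tool_pos: [0.5438, 0.1356, 0.2114]
ee_rot: [1.689, 1.569, 0.024]
wrist_force: [0.8, -0.6, -0.2]
width: 0.0938
```

Emit:
send_rows([
  [1,0,0.015,-0.035,0],
  [1,0.0,0.03,-0.07,0],
  [1,0.01,0.038,-0.1,0],
  [1,0.01,0.038,-0.117,0],
  [1,0.01,0.038,-0.117,0],
])

```text
time: 2.38
tool_pos: [0.5909, 0.2494, 0.1986]
ee_rot: [-1.444, 1.567, -3.106]
wrist_force: [0.3, -0.8, 0.1]
width: 0.0944
```

```bash
python3 - <<'E'
from h import *
delta([.595,.253,.2],[.996,-.09])
s=robot.snapshot("scene");t=robot.snapshot("top")
crop(t,"t2",190,160,310,250,6);crop(s,"s3",240,170,400,350,3.3)
E
```

```text
pos [0.5909 0.2494 0.1986] delta [-0.0014  0.0038 -0.0039] roll -0.0006 tooly [ 0.996 -0.091 -0.004] toolz [-0.091 -0.996  0.   ]
```

View pics/t2.png

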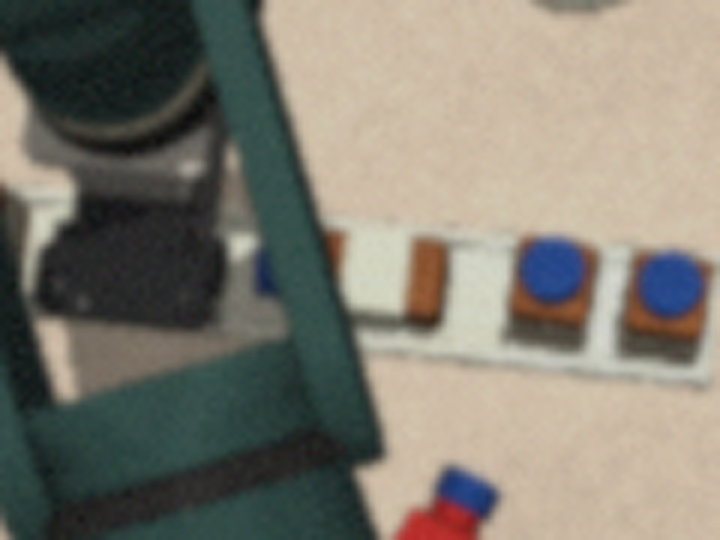

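View pics/s3.png

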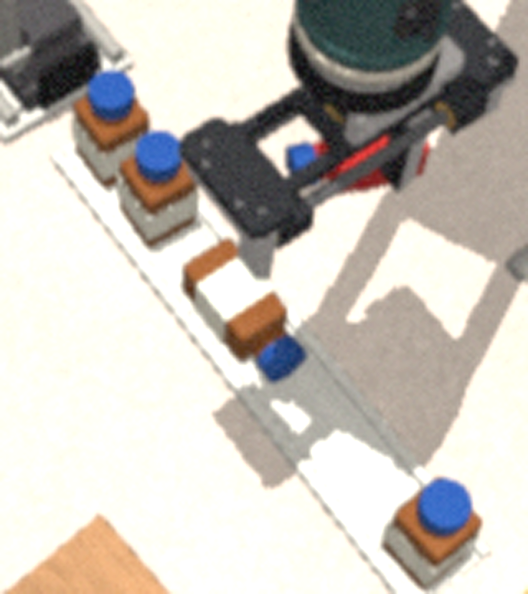

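Emit:
send_rows([
  [1,0.04,0.003,-0.002,0],
  [1,0.08,0.003,-0.002,0],
  [1,0.12,0.003,-0.002,0],
  [1,0.155,0.003,-0.002,0],
  [1,0.175,0.003,-0.002,0],
])

```text
time: 2.9
tool_pos: [0.5922, 0.2448, 0.0218]
ee_rot: [-1.017, 1.565, -2.685]
wrist_force: [0.1, -0.5, 0.3]
width: 0.0935
```

Emit:
send_rows([
  [1,0.01,0,0,0],
  [0,0.01,0,0,0],
  [-0.5,0.01,0,0,0],
  [-0.5,0.01,0,0,0],
  [-0.5,0.01,0,0,0],
])

```text
time: 3.32
tool_pos: [0.5969, 0.2483, 0.0191]
ee_rot: [1.946, 1.565, 0.28]
wrist_force: [0.3, -0.1, 0.6]
width: 0.0706
```

```bash
python3 - <<'E'
from h import *
delta([.593,.252,.012],[.996,-.09]); print(robot.get_obs()["width"])
s=robot.snapshot("scene");t=robot.snapshot("top")
crop(t,"t4",190,160,310,250,6);crop(s,"s4",260,190,360,310,6)
E
```

```text
pos [0.5969 0.2483 0.0191] delta [ 0.0071 -0.0043 -0.0033] roll -0.0052 tooly [ 0.995 -0.095  0.005] toolz [-0.095 -0.995 -0.002]
0.0706150374700988
```

View pics/s4.png

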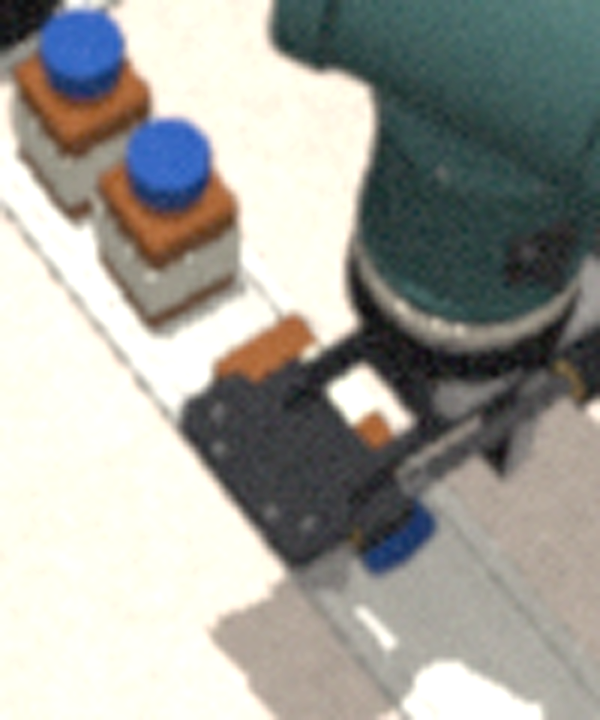

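```bash
python3 - <<'E'
from h import *
s=robot.snapshot("scene")
for p in [(432,520),(380,572),(400,540)]: print(onz(s,260+p[0]/6,190+p[1]/6,.025).round(4))
P=[Rt()[0] for _ in range(3)];print(np.round(P,4))
E
```

```text
[0.5817 0.2507 0.025 ]
[0.6112 0.2534 0.025 ]
[0.5965 0.2488 0.025 ]
[[0.596  0.2483 0.0176]
 [0.596  0.2483 0.0176]
 [0.596  0.2483 0.0176]]
```

Emit:
send_rows([
  [0.2,0.004,0,-0.007,0],
  [0.0,0.004,0,-0.007,0],
  [-0.2,0.004,0,-0.007,0],
  [-0.28,0.004,0,-0.007,0],
  [-0.28,0.004,0,-0.007,0],
])

```text
time: 3.88
tool_pos: [0.5955, 0.255, 0.0116]
ee_rot: [-0.671, 1.57, -2.337]
wrist_force: [-0.3, -0.2, 0.2]
width: 0.035
```

Emit:
send_rows([
  [-0.32,0,0,0,0],
  [-0.32,0,0,0,0],
  [-0.32,0,0,0,0],
  [-0.32,0,0,0,0],
  [-0.32,0,0,0,0],
])

```text
time: 4.3
tool_pos: [0.5956, 0.2549, 0.0118]
ee_rot: [0.852, 1.571, -0.814]
wrist_force: [0.3, 0.5, 0.1]
width: 0.0316
```

```bash
python3 - <<'E'
from h import *
o=robot.get_obs();print(o["width"],o["wrist_force"])
s=robot.snapshot("scene");P=Rt()[0];print(P)
crop(s,"s5",260,190,360,310,6)
E
```

```text
0.031624339545675714 [0.31937268 0.49441875 0.06781347]
[0.59560294 0.25488044 0.01181417]
```

View pics/s5.png

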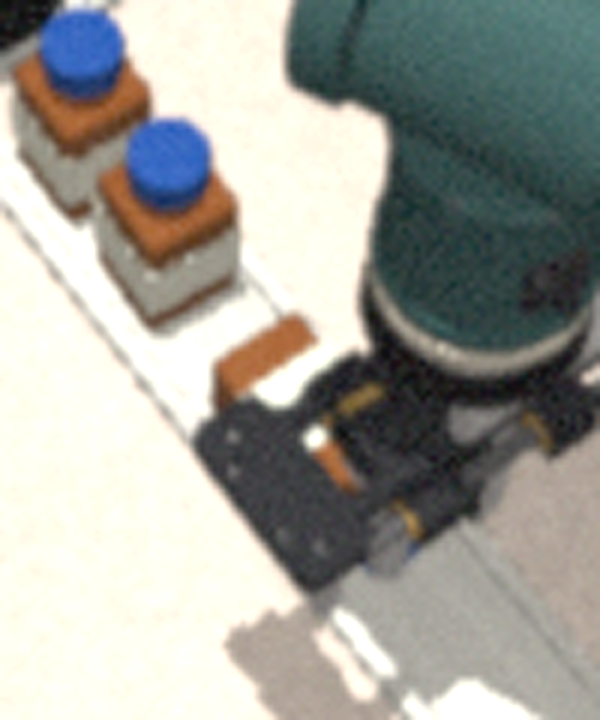

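Emit:
send_rows([
  [-0.4,0,0,0,0],
  [-0.45,0,0,0,0],
  [-0.45,0,0,0,0],
])

```text
time: 4.6
tool_pos: [0.5956, 0.2549, 0.0118]
ee_rot: [0.46, 1.571, -1.205]
wrist_force: [-0.2, -0.0, 0.3]
width: 0.0258
```

Emit:
send_rows([
  [0.1,0,0,0,0],
  [0.1,0,0,0,0],
  [0.1,0,0,0.006,0],
  [0,0,0,0.006,0],
  [-0.2,0,0,0.006,0],
])

```text
time: 5.02
tool_pos: [0.595, 0.2485, 0.0118]
ee_rot: [-0.129, 1.571, -1.795]
wrist_force: [-0.3, 0.4, 1.0]
width: 0.0433
```

Emit:
send_rows([
  [-0.36,0,0,0,0],
  [-0.36,0,0,0,0],
  [-0.36,0,0,0,0],
])

```text
time: 5.27
tool_pos: [0.595, 0.249, 0.0118]
ee_rot: [1.235, 1.571, -0.431]
wrist_force: [0.0, 0.3, -0.1]
width: 0.0303
```

```bash
python3 - <<'E'
from h import *
s=robot.snapshot("scene");t=robot.snapshot("top");print(robot.get_obs()["width"])
crop(s,"s6",275,230,355,300,8);crop(t,"t6",200,180,290,230,8)
E
```

```text
0.03022825001651303
```

View pics/s6.png

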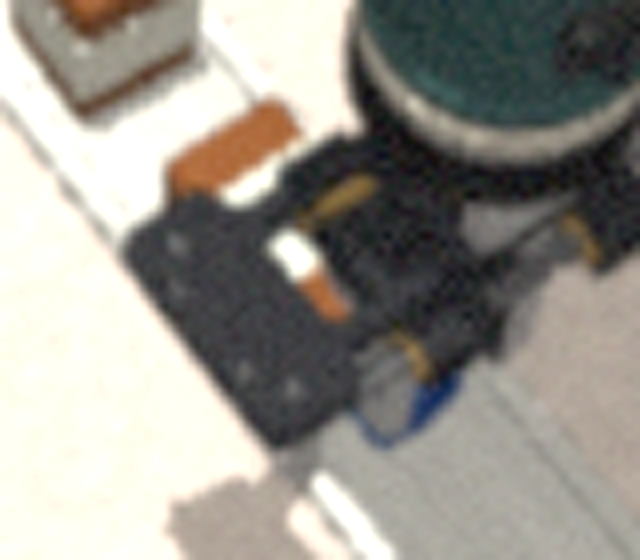

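View pics/t6.png

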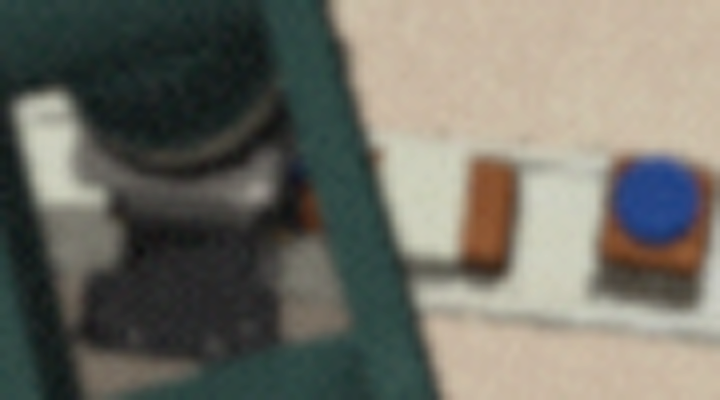

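Emit:
send_rows([
  [-0.6,0,0,0,0],
  [-0.6,0,0,0,0],
  [-0.6,0,0,0,0],
])

```text
time: 5.62
tool_pos: [0.595, 0.249, 0.0118]
ee_rot: [-0.236, 1.571, -1.902]
wrist_force: [0.4, 0.7, -0.0]
width: 0.0189
```

```bash
python3 - <<'E'
from h import *
s=robot.snapshot("scene")
P,R=Rt()
for g in (0,.019,.05,.078):
  q=P-R[:,0]*g
  print(g,q.round(3),[( (proj(s,q+R[:,1]*w)-[275,230])*8).round(0).tolist() for w in (-.0095,.0095)])
crop(s,"s7",275,230,355,300,8)
E
```

```text
0 [0.595 0.249 0.012] [[440.0, 397.0], [388.0, 433.0]]
0.019 [0.595 0.249 0.031] [[446.0, 371.0], [393.0, 407.0]]
0.05 [0.595 0.249 0.062] [[455.0, 328.0], [401.0, 364.0]]
0.078 [0.595 0.249 0.09 ] [[465.0, 286.0], [409.0, 323.0]]
```

View pics/s7.png

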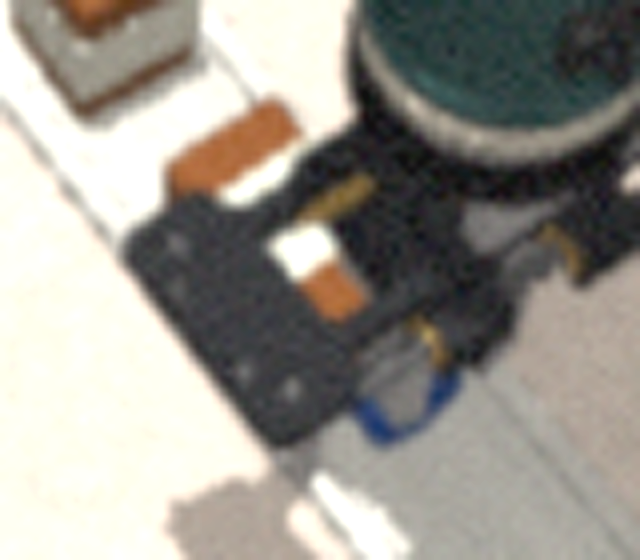

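```bash
python3 - <<'E'
from h import *
s=robot.snapshot("scene")
im=cv2.cvtColor(s["image"],cv2.COLOR_RGB2BGR)[230:300,275:355]
im=cv2.convertScaleAbs(cv2.resize(im,None,fx=8,fy=8,interpolation=cv2.INTER_CUBIC),alpha=1.5)
P,R=Rt()
def ln(a,c):
    a=np.array([(proj(s,p)-[275,230])*8+3.5 for p in a]).astype(int);cv2.polylines(im,[a],True,c,1)
for w in (-.0095,-.0215,.0095,.0215):
    ln([P-R[:,0]*g+R[:,1]*w+R[:,2]*e for g,e in ((0,-.008),(0,.008),(.04,.008),(.04,-.008))],(0,255,0) if w>0 else (0,255,255))
u=np.array([.09,.996,0]);v=np.array([.996,-.09,0]);a=np.linspace(0,2*np.pi,30)
C=np.array([.594,.249,.025])
for d in (0,-.02):ln([C+u*d+v*.0165*np.cos(x)+np.array([0,0,.0165])*np.sin(x) for x in a],(255,0,255))
for d in (-.03,-.1): ln([C+u*d+v*i*.021+np.array([0,0,.021])*j for i,j in ((1,1),(1,-1),(-1,-1),(-1,1))],(255,255,0))
cv2.imwrite("pics/o1.png",im)
E
```

```text
(no output)
```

View pics/o1.png

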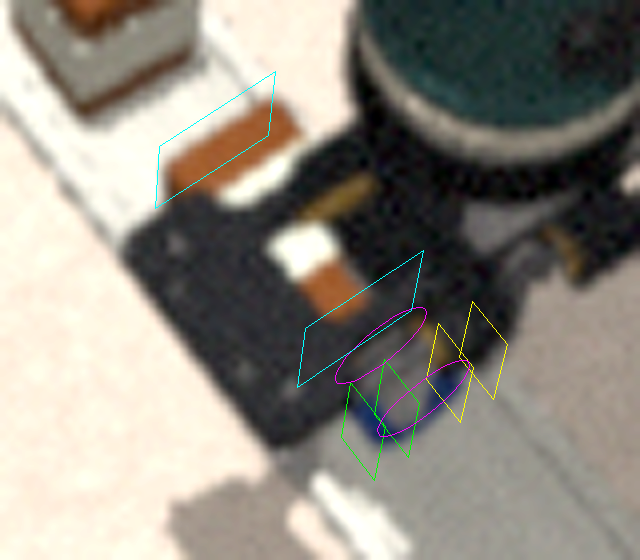

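```bash
python3 - <<'E'
from h import *
s=robot.snapshot("scene")
P,R=Rt()
P=np.array([.5909,.2494,.1986])
for w in (-.047,-.0595,.047,.0595):
  for g in (0,.019,.04): print(w,g,[((proj(s,P-R[:,0]*g+R[:,1]*w+R[:,2]*e)-[240,170])*3.3).round(0).tolist() for e in(-.008,.008)])
E
```

```text
-0.047 0 [[385.0, 217.0], [369.0, 198.0]]
-0.047 0.019 [[389.0, 203.0], [372.0, 183.0]]
-0.047 0.04 [[394.0, 186.0], [377.0, 167.0]]
-0.0595 0 [[401.0, 207.0], [384.0, 188.0]]
-0.0595 0.019 [[405.0, 192.0], [388.0, 173.0]]
-0.0595 0.04 [[410.0, 175.0], [393.0, 156.0]]
0.047 0 [[263.0, 297.0], [246.0, 278.0]]
0.047 0.019 [[265.0, 284.0], [248.0, 264.0]]
0.047 0.04 [[267.0, 268.0], [251.0, 248.0]]
0.0595 0 [[246.0, 309.0], [230.0, 288.0]]
0.0595 0.019 [[248.0, 295.0], [231.0, 275.0]]
0.0595 0.04 [[250.0, 280.0], [233.0, 259.0]]
```

Emit:
send_rows([
  [-0.6,0,0,-0.02,0],
  [-0.6,0,0,-0.04,0],
  [-0.6,0,0,-0.04,0],
])

```text
time: 6.02
tool_pos: [0.5987, 0.2919, 0.0118]
ee_rot: [3.025, 1.569, 1.361]
wrist_force: [-0.3, -0.7, -0.1]
width: 0.0189
```

```bash
python3 - <<'E'
from h import *
s=robot.snapshot("scene")
im=cv2.cvtColor(s["image"],cv2.COLOR_RGB2BGR)[230:320,275:375]
im=cv2.convertScaleAbs(cv2.resize(im,None,fx=8,fy=8,interpolation=cv2.INTER_CUBIC),alpha=1.5)[:600]
P,R=Rt();print(P)
def ln(a,c):
    a=np.array([(proj(s,p)-[275,230])*8+3.5 for p in a]).astype(int);cv2.polylines(im,[a],True,c,1)
for w in (-.0095,-.0215,.0095,.0215):
    ln([P-R[:,0]*g+R[:,1]*w+R[:,2]*e for g,e in ((0,-.008),(0,.008),(.04,.008),(.04,-.008))],(0,255,0) if w>0 else (0,255,255))
cv2.imwrite("pics/o2.png",im)
E
```

```text
[0.59867058 0.29009638 0.01166532]
```

View pics/o2.png

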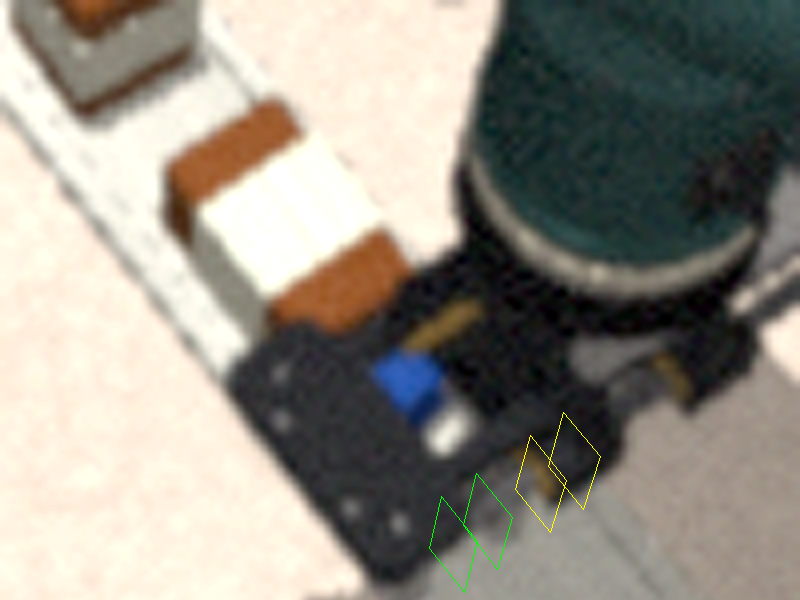

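Emit:
send_rows([
  [-0.6,0.003,0,0,0],
  [-0.6,0.006,0,0,0],
  [-0.6,0.008,0,0,0],
])

```text
time: 6.32
tool_pos: [0.5985, 0.2878, 0.0031]
ee_rot: [-0.749, 1.57, -2.416]
wrist_force: [-0.1, 0.9, -0.7]
width: 0.0187
```

Emit:
send_rows([
  [-0.6,0.002,0,0,0],
  [-0.6,0.003,0,0,0],
])

```text
time: 6.48
tool_pos: [0.5986, 0.288, 0.0002]
ee_rot: [-0.881, 1.57, -2.548]
wrist_force: [-1.2, 0.3, -0.5]
width: 0.0191
```

Emit:
send_rows([
  [-0.6,0.004,0,0,0],
  [-0.6,0.007,0,0,0],
  [-0.6,0.007,0,0,0],
])

```text
time: 6.73
tool_pos: [0.5982, 0.2884, -0.0073]
ee_rot: [-1.037, 1.569, -2.703]
wrist_force: [-0.2, -0.0, -0.4]
width: 0.0187
```

```bash
python3 - <<'E'
from h import *
s=robot.snapshot("scene");print(robot.get_obs()["wrist_force"],Rt()[0])
crop(s,"s8",275,230,375,305,8)
E
```

```text
[-0.40444598 -0.18320087  0.03387238] [ 0.59834851  0.28848765 -0.00694936]
```

View pics/s8.png

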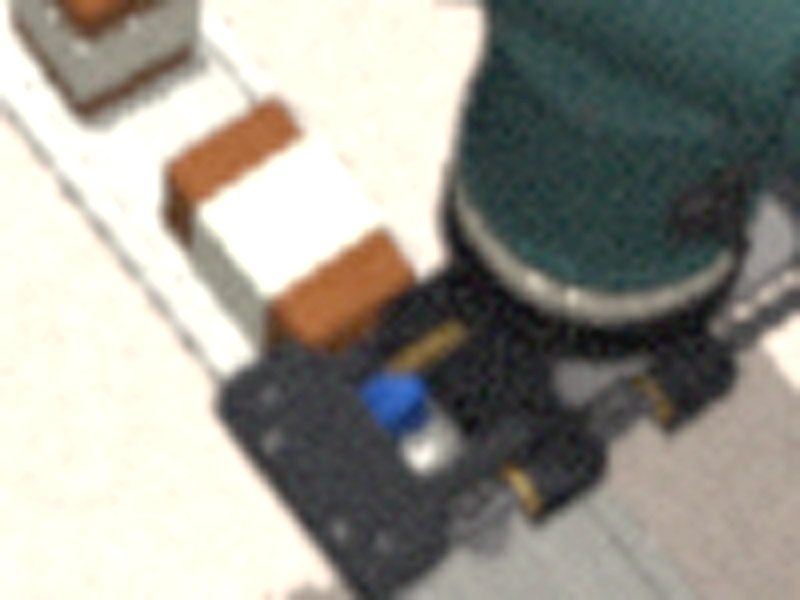

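Emit:
send_rows([
  [-0.6,0.003,0,0,0],
  [-0.6,0.006,0,0,0],
  [-0.6,0.006,0,0,0],
])

```text
time: 7.03
tool_pos: [0.5983, 0.2886, -0.0131]
ee_rot: [-1.018, 1.57, -2.683]
wrist_force: [-0.2, -0.1, -0.4]
width: 0.0187
```

Emit:
send_rows([
  [-0.6,0.002,0,0,0],
  [-0.6,0.004,0,0,0],
  [-0.6,0.004,0,0,0],
])

```text
time: 7.28
tool_pos: [0.5985, 0.2887, -0.0168]
ee_rot: [-0.987, 1.57, -2.653]
wrist_force: [0.4, -0.6, 0.1]
width: 0.0188
```

Emit:
send_rows([
  [-0.6,0.002,0,0,0],
  [-0.6,0.004,0,0,0],
  [-0.6,0.004,0,0,0],
])

```text
time: 7.53
tool_pos: [0.5985, 0.2887, -0.0208]
ee_rot: [-0.982, 1.57, -2.648]
wrist_force: [-0.3, -0.0, 0.0]
width: 0.0188
```

Emit:
send_rows([
  [-0.6,0.002,0,0,0],
  [-0.6,0.003,0,0,0],
  [-0.6,0.003,0,0,0],
])

```text
time: 7.78
tool_pos: [0.5986, 0.2887, -0.0236]
ee_rot: [-0.938, 1.57, -2.604]
wrist_force: [0.3, 0.8, 0.7]
width: 0.0189
```

```bash
python3 - <<'E'
from h import *
s=robot.snapshot("scene");print(robot.get_obs()["wrist_force"],Rt()[0],robot.get_obs()["joint_positions"])
crop(s,"s9",275,230,375,305,8)
E
```

```text
[-0.48184282 -0.06686876 -0.13229315] [ 0.59867883  0.28871829 -0.02343109] [ 3.64146482e-01  4.39923846e-01  1.32397898e+00 -8.96619691e-05
  1.37807932e+00  4.59207188e-01]
```

View pics/s9.png

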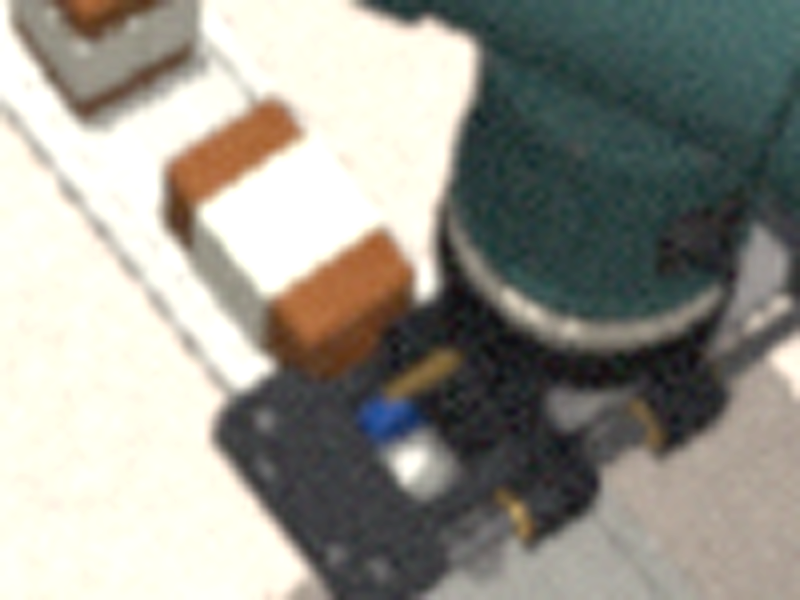

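Emit:
send_rows([
  [-0.6,0.002,0,0,0],
  [-0.6,0.003,0,0,0],
  [-0.6,0.003,0,0,0],
])

```text
time: 8.08
tool_pos: [0.5986, 0.2887, -0.0266]
ee_rot: [-1.035, 1.57, -2.7]
wrist_force: [-0.2, 0.3, 1.1]
width: 0.0189
```

Emit:
send_rows([
  [-0.6,0.002,0,0,0],
  [-0.6,0.003,0,0,0],
  [-0.6,0.003,0,0,0],
])

```text
time: 8.33
tool_pos: [0.5985, 0.2886, -0.0297]
ee_rot: [-0.939, 1.57, -2.605]
wrist_force: [-0.4, -0.1, -0.2]
width: 0.0187
```

Emit:
send_rows([
  [-0.6,0.003,0,0,0],
  [-0.6,0.003,0,0,0],
])

```text
time: 8.5
tool_pos: [0.5989, 0.2888, -0.0324]
ee_rot: [1.572, 1.571, -0.094]
wrist_force: [-0.0, -0.1, -0.1]
width: 0.0189
```

Emit:
send_rows([
  [-0.6,0.003,0,0,0],
  [-0.6,0.003,0,0,0],
])

```text
time: 8.67
tool_pos: [0.5991, 0.2889, -0.0326]
ee_rot: [1.831, 1.57, 0.165]
wrist_force: [-2.9, -1.4, 8.3]
width: 0.0188
```

Emit:
send_rows([
  [-0.6,0.003,0,0,0],
  [-0.6,0.003,0,0,0],
])

```text
time: 8.83
tool_pos: [0.5992, 0.2889, -0.0327]
ee_rot: [1.824, 1.569, 0.159]
wrist_force: [-8.5, -2.7, 18.8]
width: 0.019
```

Emit:
send_rows([
  [-0.3,-0.015,0,0,0],
  [0.2,-0.015,0,0,0],
  [0.3,-0.015,0,0,0],
  [0.3,-0.015,0.001,0.015,0],
  [0.3,-0.015,0.001,0.034,0],
])

```text
time: 9.25
tool_pos: [0.5957, 0.2546, -0.0248]
ee_rot: [-1.046, 1.569, -2.709]
wrist_force: [0.1, -0.9, -0.3]
width: 0.0485
```

Emit:
send_rows([
  [0.0,0,0,0,0],
  [-0.2,0,0,0,0],
  [-0.3,0,0,0,0],
  [-0.4,0,0,0,0],
  [-0.5,0,0,0,0],
])

```text
time: 9.67
tool_pos: [0.5964, 0.2552, -0.0236]
ee_rot: [-1.132, 1.57, -2.797]
wrist_force: [0.0, -1.1, 0.1]
width: 0.0313
```

```bash
python3 - <<'E'
from h import *
s=robot.snapshot("scene");o=robot.get_obs();print(o["wrist_force"],Rt()[0],o["width"])
crop(s,"s10",275,230,375,305,8)
E
```

```text
[-0.78927455 -0.36830516 -0.87931541] [ 0.59637831  0.25518451 -0.02358182] 0.03123440664238645
```

View pics/s10.png

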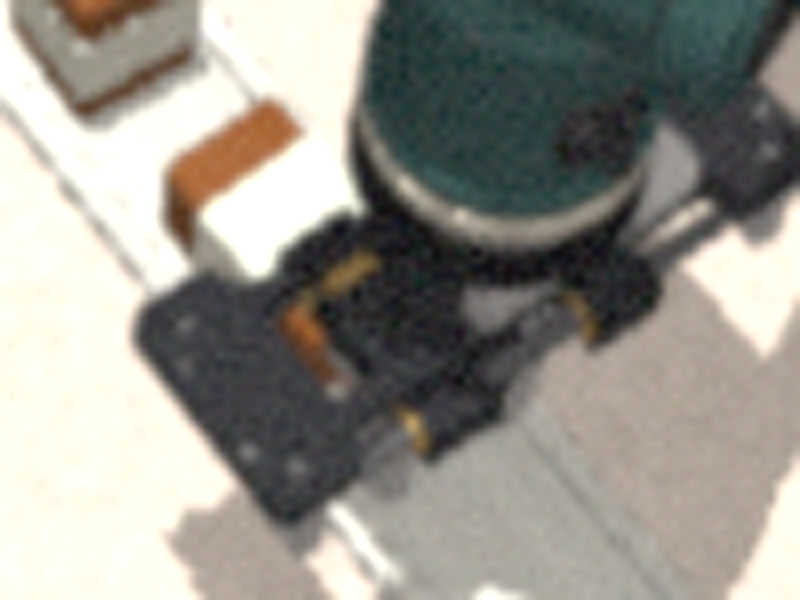

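Emit:
send_rows([
  [-0.5,0,0,0,0],
  [-0.5,-0.01,0,0,0],
  [-0.5,-0.02,0,0,0],
  [-0.5,-0.03,0,0,0],
])

```text
time: 10.05
tool_pos: [0.5968, 0.2552, 0.0081]
ee_rot: [2.087, 1.57, 0.421]
wrist_force: [-0.1, 0.3, -1.1]
width: 0.0314
```

```bash
python3 - <<'E'
from h import *
s=robot.snapshot("scene");o=robot.get_obs();print(o["wrist_force"],Rt()[0],o["width"])
crop(s,"s11",275,220,375,295,8)
E
```

```text
[1.73941005 0.51087173 0.60062202] [0.598728   0.25573678 0.01125918] 0.03101664206370841
```

View pics/s11.png

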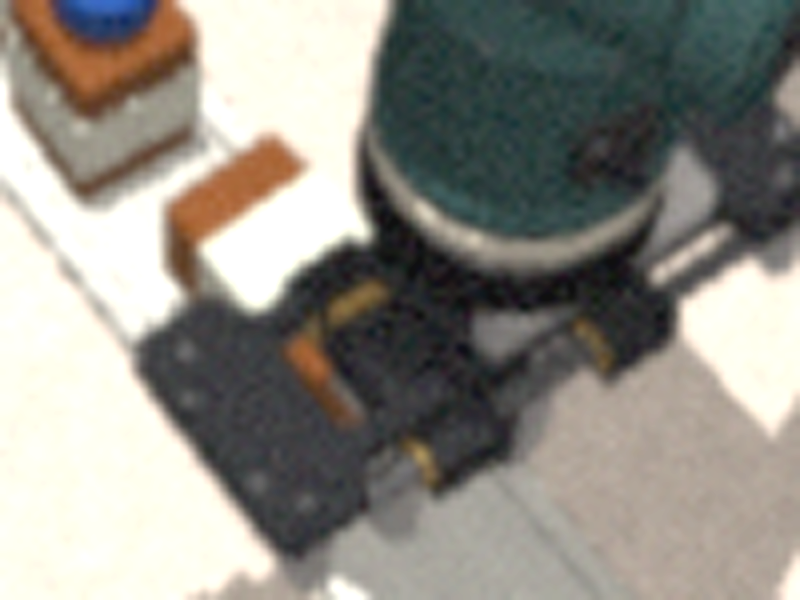

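Emit:
send_rows([
  [-0.4,0,0,0,0],
  [-0.36,0,0,0,0],
  [-0.36,0,0,0,0],
])

```text
time: 10.35
tool_pos: [0.5963, 0.2548, 0.0066]
ee_rot: [-1.076, 1.57, -2.742]
wrist_force: [0.9, -0.6, -2.6]
width: 0.031
```

```bash
python3 - <<'E'
from h import *
s=robot.snapshot("scene");o=robot.get_obs();print(o["wrist_force"],Rt()[0],o["width"])
crop(s,"s12",275,220,375,295,8)
E
```

```text
[ 0.18737174 -0.11767523 -0.81842007] [0.59610818 0.25468887 0.00621866] 0.030898243835735854
```

View pics/s12.png

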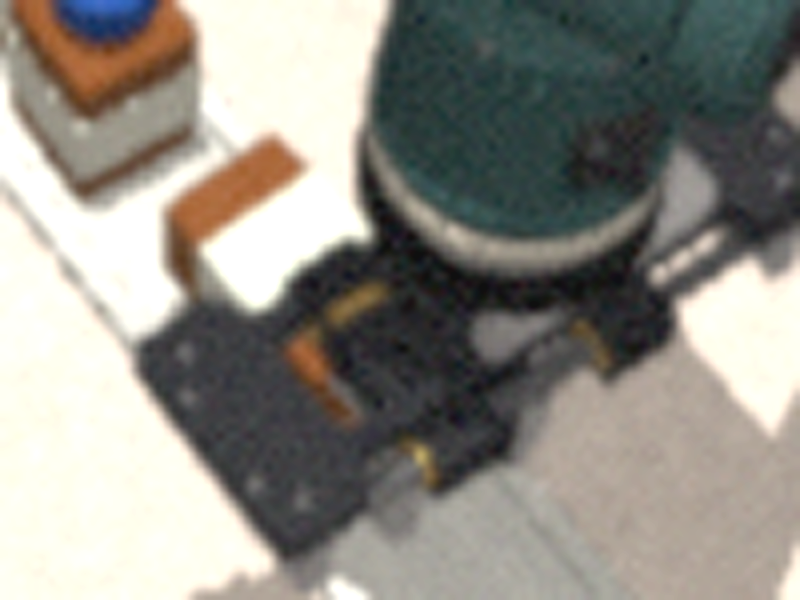

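Emit:
send_rows([
  [-0.345,0,0,0,0],
  [-0.34,0,0,0,0],
  [-0.34,0,0,0,0],
])

```text
time: 10.65
tool_pos: [0.5963, 0.2547, 0.0063]
ee_rot: [-1.067, 1.57, -2.733]
wrist_force: [0.5, 0.1, -1.1]
width: 0.0316
```

```bash
cat > look.py <<'E'
from h import *
import sys
n,x0,y0,x1,y1,f=sys.argv[1:7]
s=robot.snapshot("scene");o=robot.get_obs();print(o["wrist_force"].round(2),Rt()[0].round(4),o["width"],o["time"])
crop(s,n,int(x0),int(y0),int(x1),int(y1),float(f))
E
python3 look.py s13 275 220 375 295 8
```

```text
[-0.54  0.8  -1.18] [0.5964 0.2548 0.0064] 0.03158380068368987 10.7
```

View pics/s13.png

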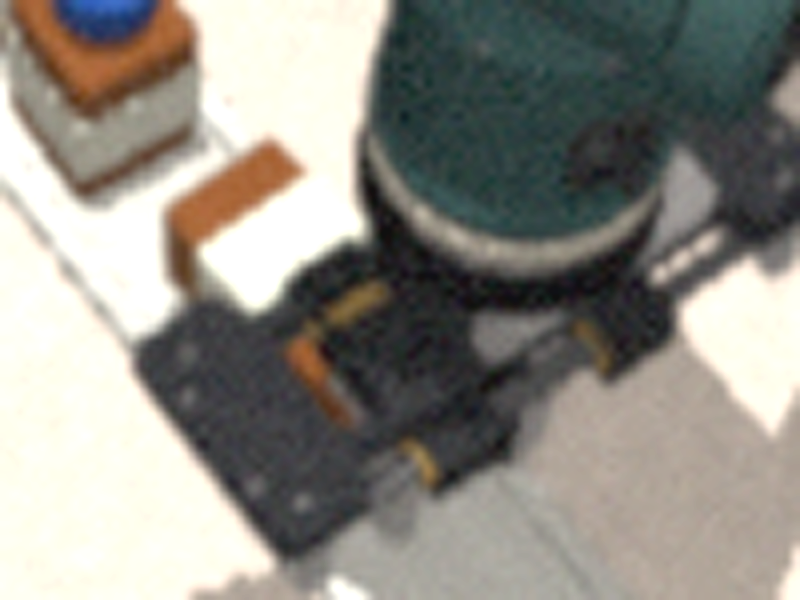

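Emit:
send_rows([
  [-0.335,0,0,0,0],
  [-0.33,0,0,0,0],
  [-0.33,0,0,0,0],
])

```text
time: 10.95
tool_pos: [0.5966, 0.2548, 0.0068]
ee_rot: [-0.208, 1.571, -1.874]
wrist_force: [0.0, 0.2, -0.5]
width: 0.0319
```

```bash
python3 look.py s14 275 220 375 295 8
```

```text
[-0.65 -0.99 -0.82] [0.5966 0.2548 0.0069] 0.03182438319379211 11.0
```

View pics/s14.png

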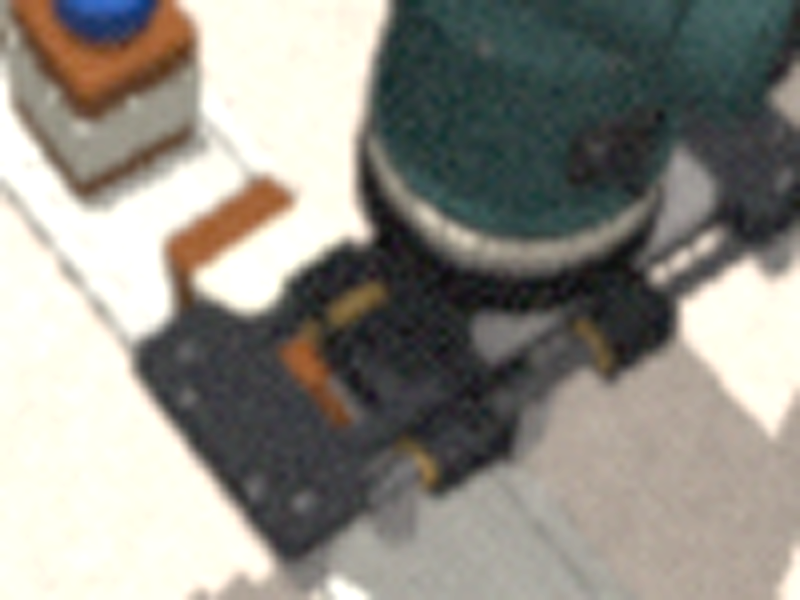

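Emit:
send_rows([
  [-0.33,-0.004,0,0,0],
  [-0.33,-0.008,0,0,0],
  [-0.33,-0.012,0,0,0],
  [-0.33,-0.016,0,0,0],
  [-0.33,-0.02,0,0,0],
])

```text
time: 11.42
tool_pos: [0.5968, 0.2549, 0.0276]
ee_rot: [1.927, 1.57, 0.261]
wrist_force: [-0.5, 0.0, 0.1]
width: 0.032
```

```bash
python3 look.py s15 275 220 375 295 8
```

```text
[ 0.67  0.54 -0.31] [0.5974 0.2551 0.0286] 0.03170228686491019 11.4667
```

View pics/s15.png

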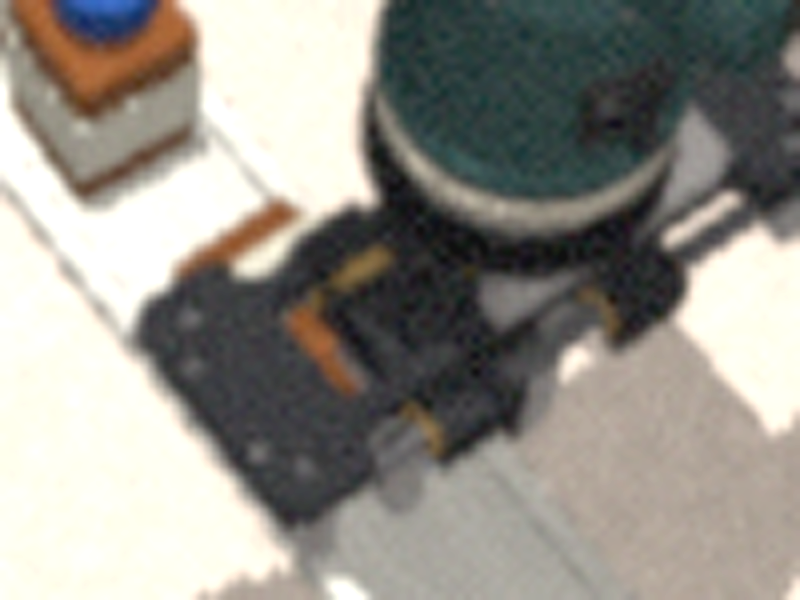

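Emit:
send_rows([
  [-0.33,-0.005,0,0,0],
  [-0.33,-0.01,0,0,0],
  [-0.33,-0.015,0,0,0],
  [-0.33,-0.02,0,0,0],
  [-0.33,-0.024,0,0,0],
])

```text
time: 11.88
tool_pos: [0.5968, 0.2549, 0.0517]
ee_rot: [1.785, 1.57, 0.119]
wrist_force: [0.3, -0.0, -1.8]
width: 0.0317
```

```bash
python3 look.py s16 275 200 375 275 8
```

```text
[ 0.68  0.45 -0.72] [0.5974 0.2551 0.0526] 0.031806758820642586 11.9333
```

View pics/s16.png

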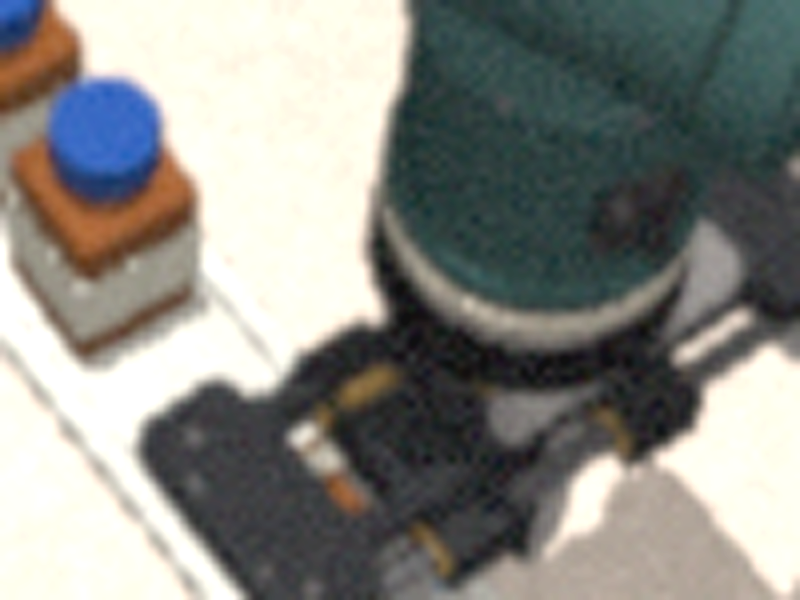

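Emit:
send_rows([
  [-0.33,-0.005,0,0,0],
  [-0.33,-0.01,0,0,0],
  [-0.33,-0.012,0,0,0],
  [-0.33,-0.012,0,0,0],
])

```text
time: 12.27
tool_pos: [0.5971, 0.2551, 0.0638]
ee_rot: [1.987, 1.569, 0.322]
wrist_force: [-0.6, 0.8, -1.6]
width: 0.0309
```

```bash
python3 look.py s17 275 210 375 300 6.6; python3 - <<'E'
from h import *
t=robot.snapshot("top");crop(t,"t17",190,150,310,240,6)
E
```

```text
[-0.46  0.9   0.91] [0.5969 0.255  0.0634] 0.03166935241880267 12.3167
```

View pics/s17.png

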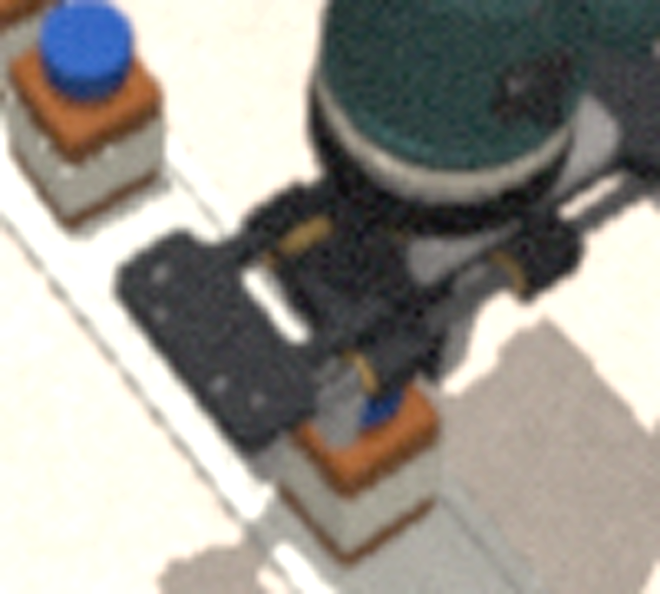

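View pics/t17.png

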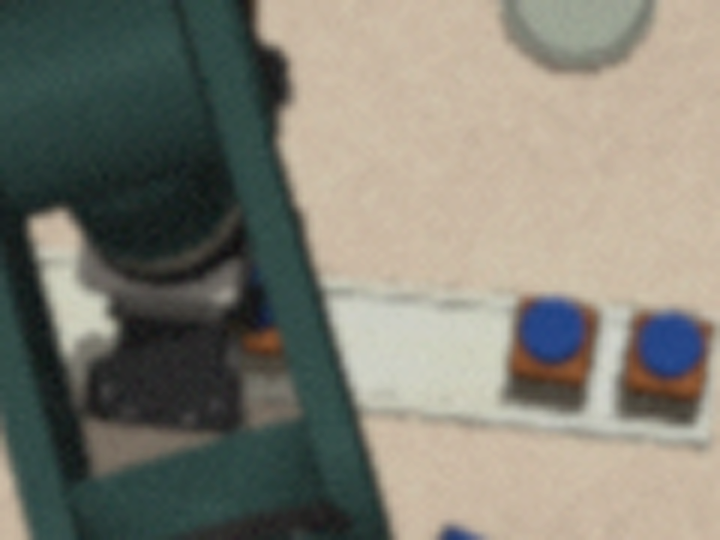

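Emit:
send_rows([
  [-0.33,0.003,0,0,0],
  [-0.33,0.006,0,0,0],
  [-0.33,0.009,0,0,0],
  [-0.33,0.011,0,0,0],
  [-0.33,0.012,0,0,0],
])

```text
time: 12.78
tool_pos: [0.5963, 0.2546, 0.0499]
ee_rot: [-0.918, 1.57, -2.584]
wrist_force: [-0.0, 0.8, 1.0]
width: 0.0315
```

```bash
python3 look.py s18 275 210 375 300 6.6
```

```text
[ 0.42  0.01 -0.23] [0.5962 0.2546 0.0498] 0.03131716420842456 12.8333
```

View pics/s18.png

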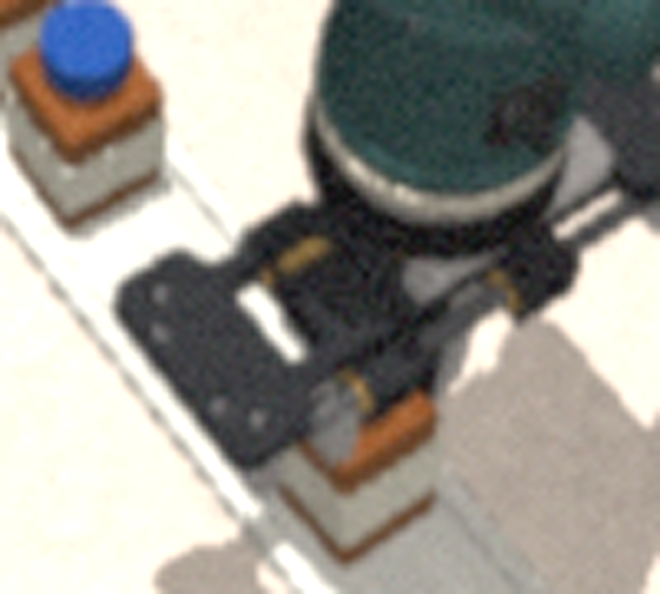

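Emit:
send_rows([
  [-0.25,0,0,0,0],
  [-0.1,0,0,0,0],
  [0.1,0,0,0,0],
  [0.3,0,0,0,0],
  [0.3,0,0,0,0],
])

```text
time: 13.25
tool_pos: [0.5966, 0.2548, 0.0508]
ee_rot: [-0.17, 1.571, -1.836]
wrist_force: [-0.5, 0.6, -0.7]
width: 0.0582
```

Emit:
send_rows([
  [0.3,-0.03,0,0,0],
  [0.3,-0.06,0,0,0],
  [0.3,-0.1,0,0,0],
  [0.3,-0.1,0,0.03,0],
  [0.3,-0.12,0,0.06,0],
])

```text
time: 13.67
tool_pos: [0.5903, 0.1956, 0.1705]
ee_rot: [-1.16, 1.57, -2.823]
wrist_force: [0.6, -0.2, -1.1]
width: 0.0612
```

```bash
python3 look.py s19 250 180 400 350 3.5; python3 - <<'E'
from h import *
t=robot.snapshot("top");crop(t,"t19",160,150,320,240,5)
E
```

```text
[ 0.36 -2.02  3.22] [0.5923 0.1894 0.1762] 0.06165777334971435 13.7167
```

View pics/s19.png

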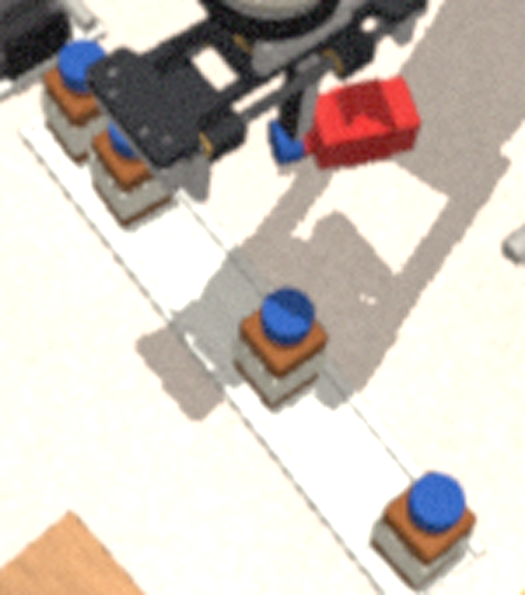

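View pics/t19.png

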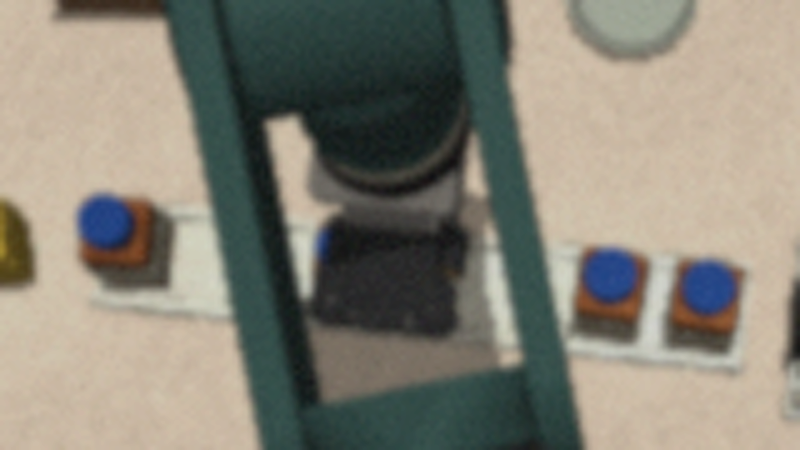

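```bash
python3 - <<'E'
from h import *
t=robot.snapshot("top");crop(t,"t20",310,185,390,245,10)
s=robot.snapshot("scene");crop(s,"s20",215,140,295,210,9)
E
```

```text
(no output)
```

View pics/t20.png

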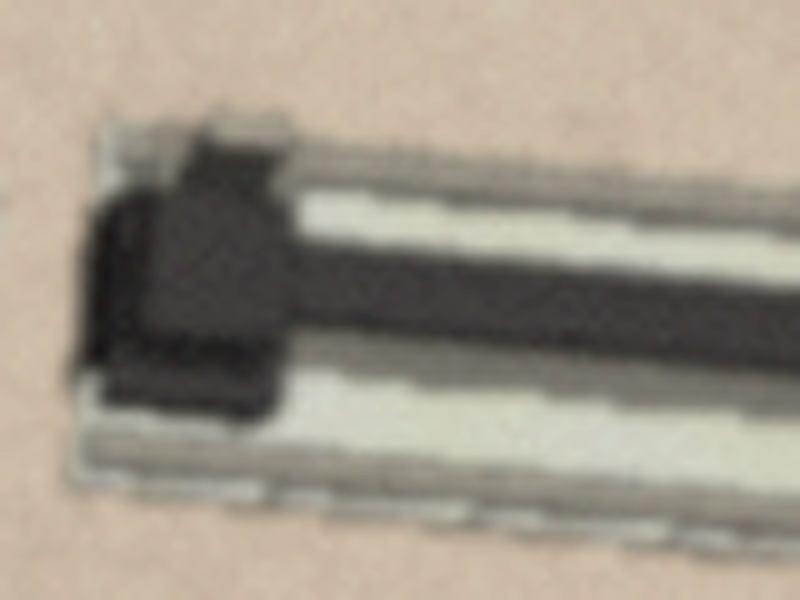

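View pics/s20.png

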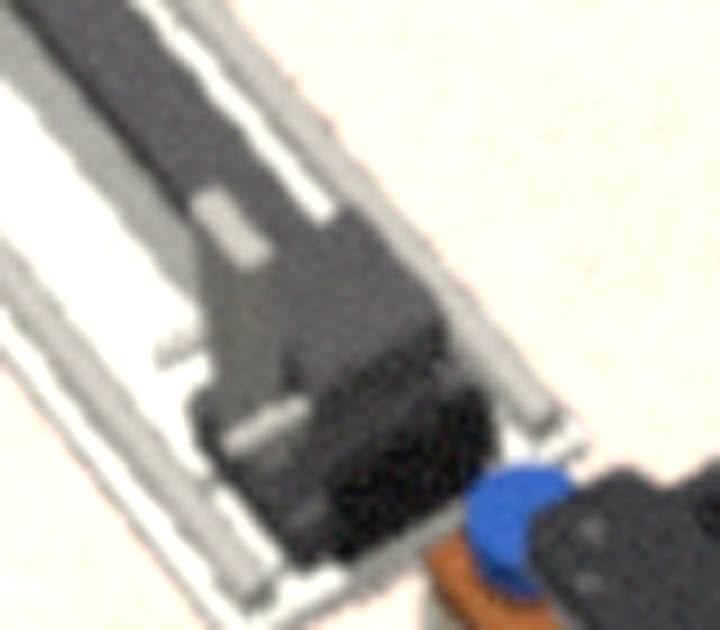

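```bash
python3 - <<'E'
from h import *
t=robot.snapshot("top");s=robot.snapshot("scene")
ps=(215+232/9,140+228/9);pt=(310+25.0,185+12.6)
print(tri(s,ps,t,pt),onz(s,*ps,.147),onz(t,*pt,.147))
a=[onz(s,215+x/9,140+y/9,.147).round(4) for x,y in((190,200),(215,185),(275,245),(245,268))];print(a)
print("coupler",onz(t,310+22,185+25.8,.091))
for p in((330,410),(800,545)):pass
b1=onz(t,310+30.0,185+24.5,.084);b2=onz(t,310+80,185+28.5,.084);print("bar top edge",b1,b2,(b1-b2)[0]/(b1-b2)[1])
# long line over full bar
e1=onz(t,310+7.0,185+47.5,0.012);e2=onz(t,310+80,185+55,.012);print((e1-e2)[0]/(e1-e2)[1])
q,R=Rt();print(q)
E
```

```text
(array([ 0.5951758 , -0.0584441 ,  0.14320544]), np.float64(0.0036430835153220416)) [ 0.59574139 -0.05456857  0.147     ] [ 0.59547134 -0.05945306  0.147     ]
[array([ 0.5985, -0.0683,  0.147 ]), array([ 0.5908, -0.0678,  0.147 ]), array([ 0.5907, -0.0434,  0.147 ]), array([ 0.6009, -0.0428,  0.147 ])]
coupler [ 0.56754463 -0.05688213  0.091     ]
bar top edge [ 0.57324258 -0.08185263  0.084     ] [ 0.56309445 -0.23244791  0.084     ] 0.06738674614591575
0.0895713600159574
[0.59039652 0.19577809 0.16964023]
```

```bash
python3 - <<'E'
from h import *
s=robot.snapshot("scene")
print(onz(s,250+288/3.5,180+315/3.5,.104))
delta([.595,-.057,.2],[.997,-.08])
E
```

```text
[0.59895453 0.2597644  0.104     ]
pos [0.5902 0.1959 0.1693] delta [-0.0307  0.0284  0.2514] roll -0.014 tooly [ 0.996 -0.094 -0.002] toolz [-0.094 -0.996  0.   ]
```

Emit:
send_rows([
  [0.3,-0.01,0.005,0.04,0],
  [0.3,-0.01,0.01,0.08,0],
  [0.3,-0.01,0.015,0.12,0],
  [0.3,-0.01,0.02,0.16,0],
  [0.3,-0.01,0.025,0.2,0],
])

```text
time: 14.43
tool_pos: [0.5964, -0.0067, 0.1794]
ee_rot: [-1.668, 1.569, 2.951]
wrist_force: [0.7, -1.0, 0.4]
width: 0.0614
```

Emit:
send_rows([
  [0.3,0,0.002,0.03,0],
  [0.3,0,0.004,0.051,0],
  [0.3,0,0.004,0.051,0],
  [0.3,0,0.004,0.051,0],
])

```text
time: 14.77
tool_pos: [0.5957, -0.0574, 0.1794]
ee_rot: [-1.961, 1.568, 2.656]
wrist_force: [-0.1, 0.2, 0.2]
width: 0.0612
```

```bash
python3 look.py s21 200 110 300 210 6; python3 - <<'E'
from h import *
delta([.595,-.057,.0685],[.997,-.08])
E
```

```text
[ 0.91  0.01 -0.06] [ 0.5958 -0.0564  0.1797] 0.06129474512879266 14.8167
pos [ 0.5958 -0.0564  0.1797] delta [ 0.1112 -0.0005  0.0008] roll -0.0143 tooly [ 0.996 -0.094 -0.002] toolz [-0.094 -0.996 -0.001]
```

View pics/s21.png

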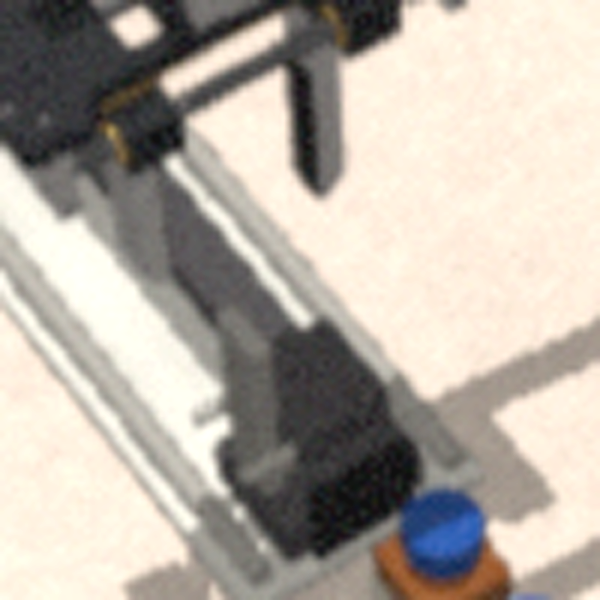

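```bash
python3 - <<'E'
from h import *
s=robot.snapshot("scene");P,R=Rt()
for off in (0,.0365):
  for w in (-.0307,-.043,.0307,.043): print(off,w,[((proj(s,P-R[:,0]*off+R[:,1]*w+R[:,2]*e)-[200,110])*6).round().tolist() for e in (-.008,.008)])
E
```

```text
0 -0.0307 [[317.0, 255.0], [294.0, 227.0]]
0 -0.043 [[345.0, 240.0], [321.0, 212.0]]
0 0.0307 [[179.0, 333.0], [156.0, 304.0]]
0 0.043 [[151.0, 349.0], [127.0, 319.0]]
0.0365 -0.0307 [[313.0, 196.0], [289.0, 167.0]]
0.0365 -0.043 [[341.0, 180.0], [317.0, 152.0]]
0.0365 0.0307 [[171.0, 274.0], [147.0, 245.0]]
0.0365 0.043 [[142.0, 290.0], [118.0, 261.0]]
```

Emit:
send_rows([
  [0.3,0.03,0,0,0],
  [0.3,0.06,0,0,0],
  [0.3,0.085,0,0,0],
  [0.3,0.1,0,0,0],
  [0.3,0.111,0,0,0],
])

```text
time: 15.28
tool_pos: [0.5946, -0.055, 0.0669]
ee_rot: [-1.762, 1.567, 2.859]
wrist_force: [0.7, -0.4, 0.9]
width: 0.0612
```

```bash
python3 look.py s22 200 110 300 210 6
```

```text
[-0.7  -0.17 -0.91] [ 0.5937 -0.0551  0.0653] 0.06088849090756535 15.3333
```

View pics/s22.png

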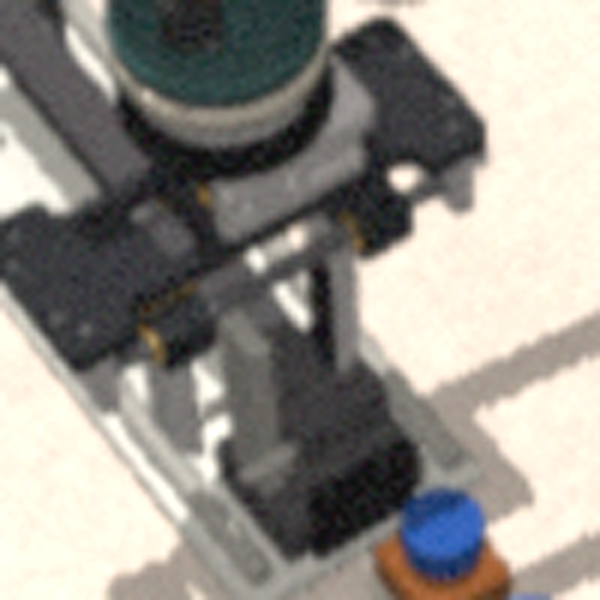

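Emit:
send_rows([
  [0,0,0,0,0],
  [-0.3,0,0,0,0],
  [-0.6,0,0,0,0],
  [-0.9,0,0,0,0],
  [-1,0,0,0,0],
])

```text
time: 15.75
tool_pos: [0.5968, -0.0577, 0.0713]
ee_rot: [1.459, 1.568, -0.207]
wrist_force: [0.1, 0.4, 0.1]
width: 0.031
```

Emit:
send_rows([
  [-1,0,0,0,0],
  [-1,0,0,0,0],
  [-1,0,0,0,0],
])

```text
time: 16.0
tool_pos: [0.596, -0.0576, 0.07]
ee_rot: [1.216, 1.57, -0.45]
wrist_force: [0.6, 0.0, 0.3]
width: 0.0112
```

Emit:
send_rows([
  [-1,0,0,0,0],
  [-1,0,0,0,0],
])

```text
time: 16.17
tool_pos: [0.5958, -0.0577, 0.07]
ee_rot: [-0.334, 1.57, -2.0]
wrist_force: [-1.0, -0.3, 1.7]
width: 0.0099
```

```bash
python3 look.py s23 200 110 300 210 6
```

```text
[-1.23  0.37  1.24] [ 0.5958 -0.0576  0.07  ] 0.009933742986352462 16.2167
```

View pics/s23.png

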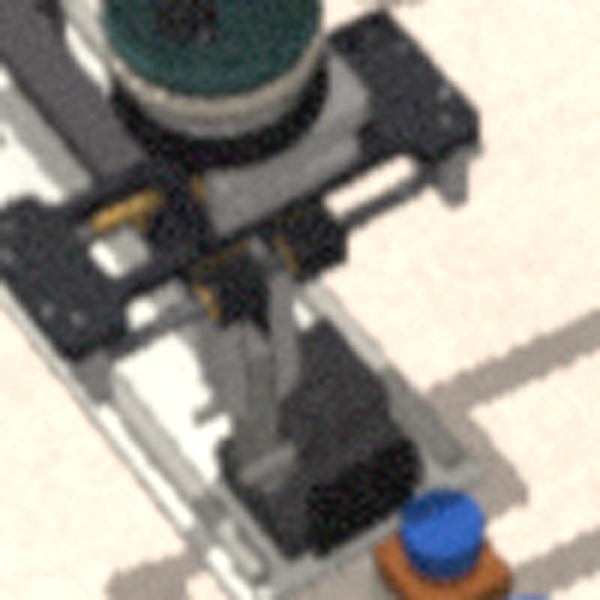

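Width holds at 9.9 mm: the tab is gripped. Now pull +x (tool +y) about 14 mm.

Emit:
send_rows([
  [-1,0,0.004,0,0],
  [-1,0,0.008,0,0],
  [-1,0,0.012,0,0],
  [-1,0,0.014,0,0],
  [-1,0,0.014,0,0],
])

```text
time: 16.63
tool_pos: [0.6076, -0.0587, 0.0698]
ee_rot: [-1.535, 1.565, 3.083]
wrist_force: [-8.1, 0.7, 5.0]
width: 0.0096
```

```bash
python3 look.py s24 200 110 300 210 6
```

```text
[-8.76  0.81  5.49] [ 0.6075 -0.0587  0.0698] 0.009699787526540734 16.6833
```

View pics/s24.png

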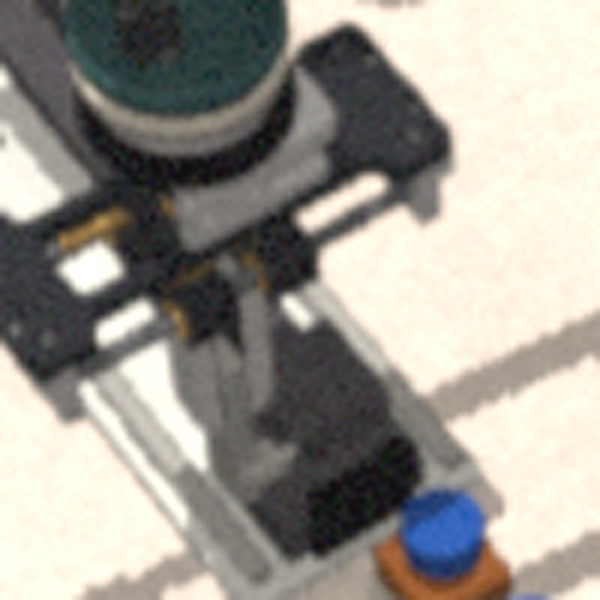

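Emit:
send_rows([
  [-1,-0.004,0,0.001,0],
  [-1,-0.009,0,0.002,0],
  [-1,-0.013,0,0.003,0],
  [-1,-0.017,0,0.004,0],
  [-1,-0.017,0,0.004,0],
])

```text
time: 17.1
tool_pos: [0.606, -0.0617, 0.0845]
ee_rot: [-1.779, 1.561, 2.839]
wrist_force: [-8.4, 1.0, -4.0]
width: 0.0098
```

```bash
python3 look.py s25 200 110 300 210 6
```

```text
[-7.94  1.94 -3.91] [ 0.6058 -0.0616  0.0841] 0.009735641065116962 17.15
```

View pics/s25.png

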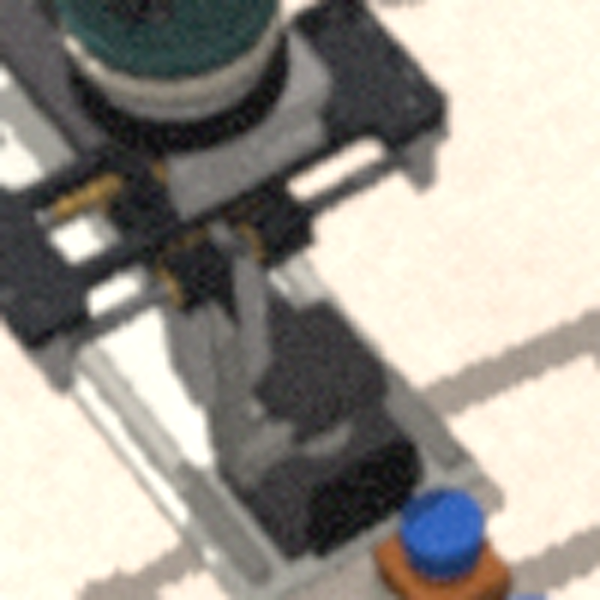

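Emit:
send_rows([
  [-1,-0.006,0,0.002,0],
  [-1,-0.013,0,0.004,0],
  [-1,-0.02,0,0.006,0],
  [-1,-0.027,0,0.009,0],
  [-1,-0.034,0,0.011,0],
])

```text
time: 17.57
tool_pos: [0.6047, -0.0728, 0.1177]
ee_rot: [-1.736, 1.56, 2.881]
wrist_force: [-7.8, 0.5, -5.3]
width: 0.0098
```

Emit:
send_rows([
  [-1,-0.006,0,0.003,0],
  [-1,-0.013,0,0.006,0],
  [-1,-0.02,0,0.01,0],
  [-1,-0.027,0,0.013,0],
  [-1,-0.033,0,0.017,0],
])

```text
time: 17.98
tool_pos: [0.6035, -0.0892, 0.1511]
ee_rot: [-1.86, 1.56, 2.758]
wrist_force: [-8.1, 1.9, -3.6]
width: 0.0099
```

```bash
python3 look.py s26 150 60 310 210 5; python3 - <<'E'
from h import *
t=robot.snapshot("top");crop(t,"t26",150,130,470,300,2.5)
E
```

```text
[-7.33 -0.2  -3.62] [ 0.604  -0.0901  0.1527] 0.009802405058392567 18.0333
```

View pics/s26.png

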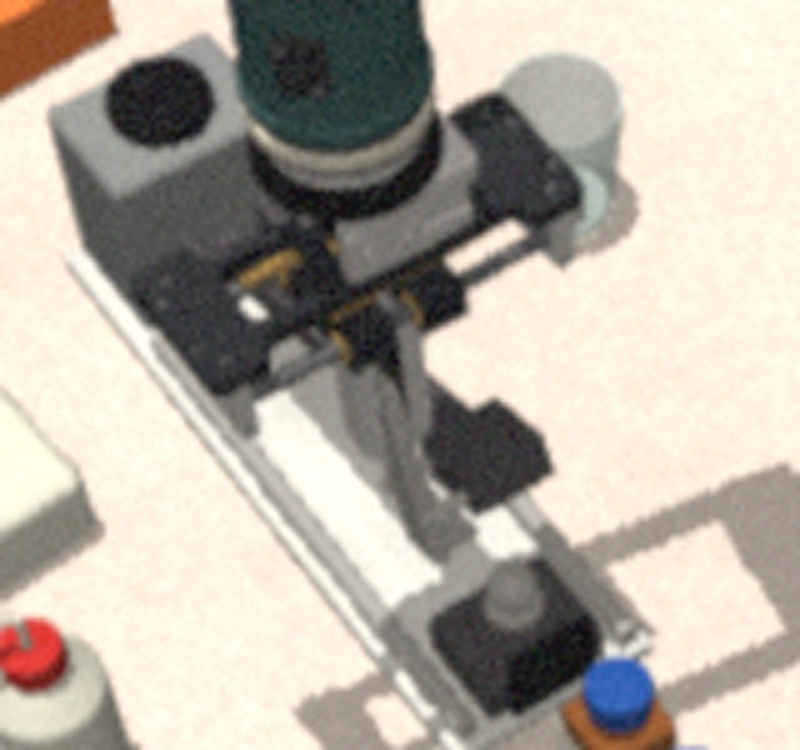

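Emit:
send_rows([
  [-1,0,0,0,0],
  [-1,0,0,0,0],
  [-1,0,0,0,0],
  [-1,0,0,0,0],
  [-1,0,0,0,0],
])

```text
time: 18.5
tool_pos: [0.6036, -0.0894, 0.1512]
ee_rot: [-1.781, 1.561, 2.837]
wrist_force: [-7.7, 1.3, -2.4]
width: 0.01
```

```bash
python3 look.py s27 150 60 450 285 2.6;  python3 look.py s28 250 180 400 350 3.5
```

```text
[-7.68  1.72 -1.65] [ 0.6036 -0.0894  0.1512] 0.009975602232472772 18.55
[-7.3   0.2  -2.54] [ 0.6036 -0.0894  0.1512] 0.009615926326289945 18.6
```

View pics/s28.png

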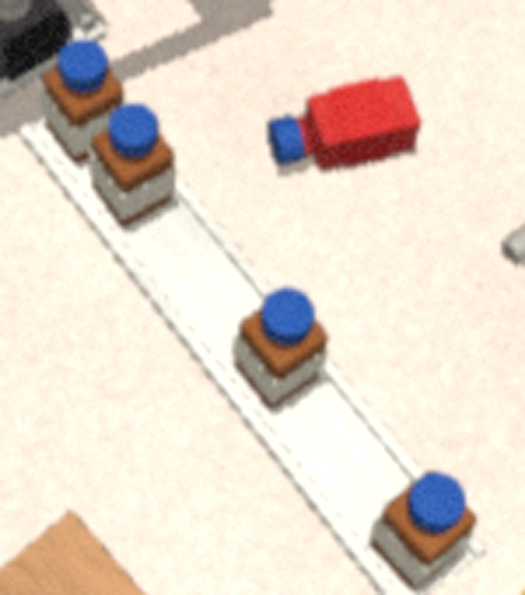

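View pics/t26.png

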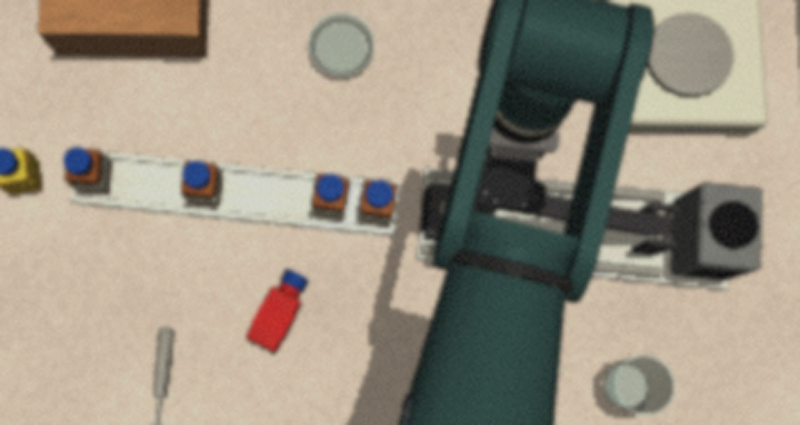

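Emit:
send_rows([
  [-1,0,0,0,0],
  [-1,0,0,0,0],
  [-1,0,0,0,0],
  [-1,0,0,0,0],
  [-1,0,0,0,0],
])

```text
time: 19.02
tool_pos: [0.6036, -0.0894, 0.1512]
ee_rot: [-1.779, 1.561, 2.839]
wrist_force: [-8.1, 1.2, -2.7]
width: 0.0101
```

```bash
python3 look.py s29 150 60 310 180 5
```

```text
[-6.75  2.31 -2.86] [ 0.6036 -0.0894  0.1512] 0.009977550264371375 19.0667
```

View pics/s29.png

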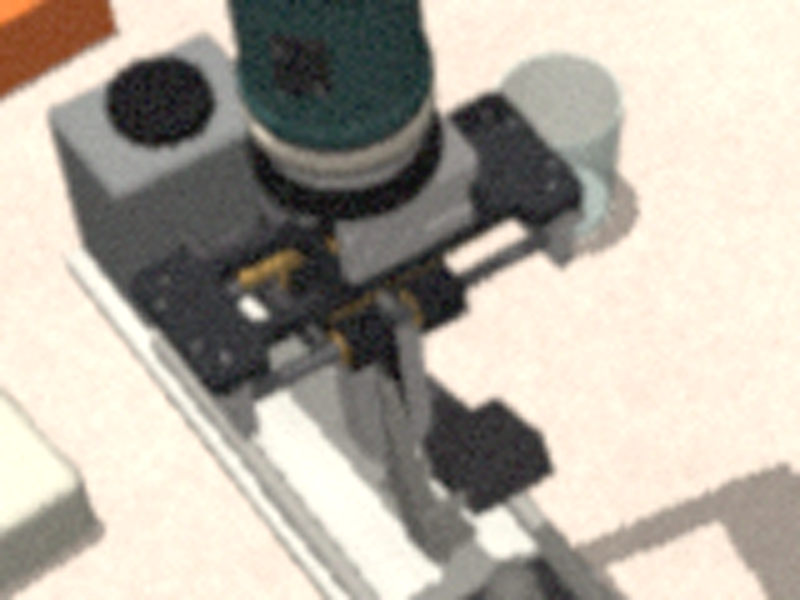

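The coupler's image position is unchanged from half a second earlier, at about (490,455), so it is holding still. I'm handing in.

```bash
python3 -c "
from bench import robot
print(robot.close_job())"
```

```text
the job is handed in; nothing more can be done
None
```

I handed the job in at about 19 s of the allowed 51 s, with both parts done as far as my checks show; no verdict is reported.

**Bottle:** I gripped the toppled bottle by the tip of its cap and loosened the grip until it swung foot-down as I lifted. I then set it on the lane floor at about y = 0.26 and released it. The last pictures show it and its three neighbours standing upright in the lane.

**Tow arm:** I gripped the latch tab and pulled it out about 12 mm by the measured tool position. The wrist read about 8 N against the pull, in line with the latch spring. I then lifted the coupler off the ball along its arc. It is held at about 0.34 rad, roughly 85 mm up; I worked that angle out from the tool's rise rather than measuring it directly. The tab was still gripped at 10 mm opening and nothing moved over the last half second.

**What disagreed:**
- **Fingertip height:** the real fingertips sit about 36 mm higher than the reported tool point. My first attempts to close on the cap missed above it. I found the offset by lowering the fingers onto the lane floor, which pressed with at most about 19 N, and corrected for it from there on.
- **Camera views:** the two cameras disagreed by 3–5 mm on some points.
- **Wrist force:** the vertical reading fell from about 5 N to 2–3 N while holding, though the arm stayed where it was.

I saw no sign that any bystander had moved, but I compared them only by eye in the pictures.

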